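# Put the loader valve on the test stand into float

### The job

The rebuilt loader valve section on the bench test stand has to be set in float, so that its latch can be signed off. Swing the lock hasp of the float section up off its staple and lay it right back, then push that section's lever forward, away from you, through the stiff detent until it drops into the float notch and stays there by itself. Ease off as soon as it drops in rather than ramming it on against its end stop, leave the other section's lever in neutral and leave the things lying on the bench where they are.

Things in the scene. Friction and masses are not known exactly. Their poses are not given: they have to be found in the camera images.
- stand: Bench test stand, bolted down: dark base plate 300 x 460 x 12 mm, on it an aluminium manifold block (230 x 420 mm, top 52 mm above the bench). Origin at bench level; x points to its back (the way the levers are pushed), y left, z up. The two valve sections stand on the manifold at x = 0, y = +80 and -80 mm, in either order, square to it. A gauge rail crosses above them.
- rail_mid (a point): Centre of the gauge rail, a square aluminium bar 40 x 40 mm along the stand's y, 300 to 340 mm above the bench, on a 40 mm post at each end (y = +-200 mm), two pressure gauges on top. In float the lever is under it, so a gripper that stands upright behind the lever hits the rail before the detent is passed: push with the gripper leaning back to the robot, 30 to 45 degrees.
- float_valve: The float section: grey valve body with the lock bracket and hasp in front and the longer dark end cap (75 mm) behind. Origin: centre of its foot on the manifold, 52 mm above the bench; axes as the stand's.
- float_lever_pivot (a point): Pivot of the float section's lever (axis along y of the section), 127 mm above the bench, between two cheeks (32 mm over both, up to 12 mm above the pivot). The lever goes up from it: a bare round steel rod 12 mm thick with the knob on top. Its tail goes 52 mm down.
- float_lever_knob (a point): Centre of the round black knob (35 mm across, 37 mm high) on the float section's lever, 135 mm from the pivot; 262 mm above the bench in neutral, clear of the rail on the robot's side. Its z axis points along the lever, away from the pivot.
- float_lever (a joint): Angle, rad: 0 neutral (upright), grows forward (stand +x). Light return spring, 1 N m/rad. A far stiffer detent (10 to 14 N at the knob) has its crest between 0.19 and 0.44, varying unseen; over it the lever jumps on by about 0.06 and the float notch holds it, at 0.25 to 0.51; hard end stop 0.035 beyond the notch. Let go before the crest it returns to 0. Hasp closed: blocked at 0.08.
- hasp_hinge (a point): Middle of the hasp's hinge on the post left of the lever, 94 mm above the bench; the axis runs along x of the section, 23 mm on the robot's side of the lever's pivot. The hasp is a steel strap 28 mm wide (along x), 5 mm thick, 124 mm long; closed it lies level from here to the right (-y), across in front of the lever's tail.
- hasp_tail (a point): On the hasp's tail, 105 mm from the hinge axis, middle of the strap's width and thickness; y axis along the strap to the hinge, z axis its upper side. The last 20 mm from here are bent up 35 degrees as a finger lip. Under the closed tail are 40 mm of free room down to the manifold.
- staple (a point): Top of the wire staple (22 mm wide) that comes up through the closed hasp's slot, 20 mm above the strap, 37 mm right of the section's middle, on a post. Nothing is locked through it.
- hasp (a joint): Angle of the hasp, rad: 0 closed over its staple, 1.57 upright, 2.4 laid right back to the left against its stop. It weighs about 120 g; the hinge rubs enough to hold it between about 1.1 and 2, below and above that it falls shut or back.
- plain_valve: The other section: same shape, without lock bracket and hasp and with a short end cap (35 mm). Origin and axes as for the float section.
- plain_lever_knob (a point): Centre of the knob of the other section's lever (same size and place on its section).
- plain_lever (a joint): Angle of the other section's lever, rad: 0 = neutral, held by a light spring. To be left alone.
- blank_mid (a point): Centre of an aluminium blank 120 x 85 x 50 mm lying on the bench. To be left alone.
- caliper_mid (a point): Middle of the beam of a caliper 235 mm long lying flat on the bench (3 mm above it), its x along the beam. To be left alone.
- padlock_mid (a point): Centre of the brass body (45 x 50 x 22 mm) of an open padlock lying flat on the bench. To be left alone.

How it is judged:
On the way:
1. the hasp is swung off its staple and laid back past upright (value of joint hasp above 1.9 rad), for 0.2 s.
At the end, for the whole second after the job is handed in: The float section's lever rests by itself in its float notch (more than 0.2 rad forward, still); the hasp lies back past upright (more than 1.9 rad); the other lever is in neutral (within 0.06 rad) (value of joint float_lever above 0.2 rad and velocity of joint float_lever between -0.05 and 0.05 rad/s and value of joint hasp above 1.9 rad and value of joint plain_lever between -0.06 and 0.06 rad); the robot touches nothing.
It fails at once if the float section, its lever or its hasp is pushed with more than 30 N (lever rammed against its end stop) (contact force between float_valve and the fingers above 30 N or contact force between float_valve and the arm above 30 N).
It fails at once if the other section's lever is moved out of neutral (more than 0.12 rad) (value of joint plain_lever above 0.12 rad or value of joint plain_lever below -0.12 rad).
It fails at once if the blank, the caliper or the padlock is moved by more than 20 mm (distance of any of blank_mid, caliper_mid, padlock_mid from where it was at the start of the episode above 0.02 m).
It also fails if it takes over 56 s, if anything falls off the work surface, if the arm or the gripper's body presses on something with over 40 N, if the wrist force passes 120 N, or if a joint passes its speed limit or range.

### The arm

A 7-joint arm with a two-finger parallel gripper is mounted at the origin on the work surface. World frame = base frame: x ahead of the robot, y to its left, z up, the work surface at z = 0. Lengths are in m, angles in rad, forces in N, time in s.
With the tool pointing down it reaches from about 0.4 to 0.9 m from the base axis. Payload 5.5 kg.
Tool frame: the origin (TCP) lies midway between the tips of the shut fingers; the grasp point (between the pads) lies 19 mm behind it; y points along the fingers, x is the direction in which the jaws open and shut, and the axes are right-handed (so a half turn about y gives the same grasp; the last joint's range is limited). The gripper opens to 92 mm and grips with 3 to 60 N. Pads are 19 mm wide; open, the fingers measure 130 mm over their backs; the gripper's body (75 mm by 190 mm) begins 47 mm behind the grasp point.
Start: joints at [1.469, 0.501, -0.427, 1.55, 0.221, 1.138, -0.21], TCP at [0.232, -0.607, 0.227] pointing down, gripper open.
Joint ranges: [-2.88, 2.88], [-0.31, 2.03], [-1.54, 1.56], [0.2, 2.42], [-1.41, 4.55], [0.19, 2.02], [-2.57, 2.57]. Speed limits (rad/s): [2.57, 2.57, 3.14, 3.14, 3.14, 3.14, 3.14].

### API

Orientations are given as a 3x3 rotation matrix whose columns are the frame's x, y, z axes.
In Python, from plant import readout, vision, r gives the robot as it stands.
- The arm moves only by the tool move_arm, never from a script. Its argument "plan" is one flat list of numbers, 7 for each row, row after row: the turn, a rotation vector about the tool's x, y, z in degrees, then the shift along the tool's x, y, z in m, then the closure, from 0 (fully open) to 1 (shut). A call has 1 to 10 rows; each row shifts and turns the pose as measured when the row begins, along the tool's axes as they then stand; what a row does not reach is not made up. A row lasts 1/12 s, in which the tool goes at most 41.7 mm and 7.16 degrees, less where a joint would pass 70% of its speed; a pose out of reach is approached as far as the arm can. A call with a gripper value outside its range is refused whole. The fingers move at their own pace and stop on an object; "newtons" is the grip in N (left out, the last holds). Time passes only in rows, so rows that do not move let the fingers close. It gives the time, the measured TCP pose, the force and the opening at its end, in the units of the state.
- readout.read_state(): the state, without advancing time (a new reading comes with each control period).
- vision.grab_frame(name): name is "side" or "top" or "wrist"; returns the picture (400x640x3 uint8, blue, green, red); there is no depth.
- vision.calibration(name): a dict with "fov_y" (degrees; the focal length in pixels is half the picture's height over the tangent of half this angle, whatever the lens; pixels are square), "cx", "cy" (the principal point, pixels), "rvec" (rotation vector, rad) and "tvec" (3), from world to camera coordinates, as OpenCV has them. Camera axes: x right, y down, z forward; pixel columns grow to the right and rows downward; lengths in m; the calibration is good to about 2 mm. A picture is of the moment at which its call begins: read the wrist's pose just before it. calibration takes no time and is no camera call; for the wrist camera it gives the pose at the moment of the call.
- r.finish_job(): hands the job in, once; it reports no verdict.
Trained networks look in the newest picture that a camera, given by its name, has taken for a name from the list of things; names that differ only in an ending like _2 or _b are one class to them, and where a whole thing is asked for, a point or a joint stands for the part that bears it (a point fixed in the world has none). Each returns a list of dicts, best first, with "score" (0 to 1); they miss things now and then, are a little off and sometimes report something else, mostly with a low value. They report only what shows in the picture. A call takes as long as a camera call.
- vision.outline_of(camera, query): "mask" (400x640 bool, what is visible of it) and "rect" ([centre column, centre row, width, height] in pixels, round what is visible of it).
The state is a dict: "time": time; "joints": joint angles; "qvel": joint speeds; "joint_torque": joint torques, N m; "tcp_pos": TCP position; "orientation": TCP orientation; "wrist_force": force on the tool from outside, world axes, zero at the start; "wrist_torque": the same for the moment, N m; "grip_width": opening from 0.0 (shut) to 1.0 (fully open).
Only numpy, scipy, OpenCV 4.12 (cv2) and the standard library are available. Lean on these libraries where they do the work, as an engineer would, in place of code of your own. Each camera call takes 0.05 s, during which the arm holds its last target.

## Working session

There is one attempt and no reset: what is moved stays moved. The work goes in short steps, Python scripts to look and compute and a tool call to move; the robot and the scene stay as the last step left them, time stands still between calls to the robot, and variables do not carry over. Pictures are saved under pics/ and viewed, and the job is handed in when it is done.

Besides the shell and the picture viewer there is one more tool, called after "Request:" by a JSON object that holds its "method" and its "body", one argument or row to a line. move_arm: Moves the arm, as the interface text tells. Its arguments: {"type":"object","properties":{"plan":{"type":"array","items":{"type":"number"}},"newtons":{"type":"number"}},"required":["plan"]}

```bash
ls; mkdir -p pics; cat > h.py <<'E'
import numpy as np, cv2
from plant import readout, vision, r
def cal(n):
    c=vision.calibration(n); f=200/np.tan(np.radians(c['fov_y'])/2)
    K=np.array([[f,0,c['cx']],[0,f,c['cy']],[0,0,1.]])
    return K,np.array(c['rvec'],float).reshape(3),np.array(c['tvec'],float).reshape(3)
def proj(n,P,c=None):
    K,rv,t=c or cal(n); return cv2.projectPoints(np.array(P,float).reshape(-1,3),rv,t,K,None)[0].reshape(-1,2)
def ray(n,uv,c=None):
    K,rv,t=c or cal(n); R=cv2.Rodrigues(rv)[0]
    d=R.T@np.linalg.inv(K)@np.array([uv[0],uv[1],1.]); return -R.T@t,d/np.linalg.norm(d)
def atz(n,uv,z,c=None):
    o,d=ray(n,uv,c); return o+d*(z-o[2])/d[2]
def st():
    s=readout.read_state(); return s
E
python3 - <<'E'
from h import *
s=st(); print(s)
for n in ['side','top','wrist']:
    print(n,vision.calibration(n)); cv2.imwrite(f'pics/{n}0.png',vision.grab_frame(n))
E
```

```text
pics
{'time': 0.0, 'joints': array([ 1.46918139,  0.50181544, -0.42675733,  1.55145807,  0.22079788,
        1.13830826, -0.21027191]), 'qvel': array([ 1.18011579e-03, -1.68535356e-04, -1.28137802e-03, -6.57814583e-04,
       -4.01857684e-05,  5.86533352e-04,  8.67798108e-04]), 'joint_torque': array([-1.11305712e-04, -5.66594160e+01, -5.81592008e+00, -2.79112941e+01,
       -6.85634860e-02,  3.08418379e-02,  1.90034089e-04]), 'tcp_pos': array([ 0.23159069, -0.60658655,  0.22569233]), 'orientation': array([[ 3.56826178e-01, -6.52443986e-04,  9.34170570e-01],
       [-9.34168790e-01,  1.82368319e-03,  3.56826772e-01],
       [-1.93644065e-03, -9.99998124e-01,  4.12450936e-05]]), 'wrist_force': array([-0.01088457, -0.25024736, -0.22408972]), 'wrist_torque': array([-0.00407393, -0.01990665,  0.00568312]), 'grip_width': 1.0001246234008028}
side {'fov_y': 44.05800709952915, 'cx': 324.79678681292745, 'cy': 208.52060526384642, 'rvec': array([ 0.96727422, -2.43657115,  1.12968413]), 'tvec': array([0.35602835, 0.37063757, 1.55373805])}
top {'fov_y': 54.39703279454854, 'cx': 321.010139306552, 'cy': 200.82653847727246, 'rvec': array([ 2.13983364, -2.16480935,  0.16796061]), 'tvec': array([-0.01269585,  0.55176875,  1.19984813])}
wrist {'fov_y': 58.841626906834236, 'cx': 322.487005657951, 'cy': 198.8663808644776, 'rvec': array([-2.39465517,  1.64859663,  0.23106497]), 'tvec': array([-0.64826267, -0.03209295,  0.39070537])}
```

View pics/side0.png

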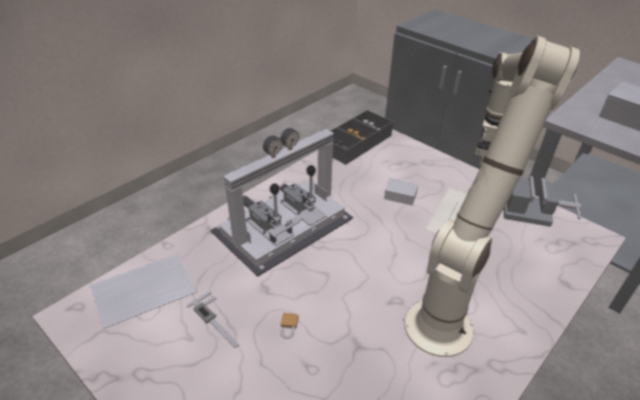

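View pics/top0.png

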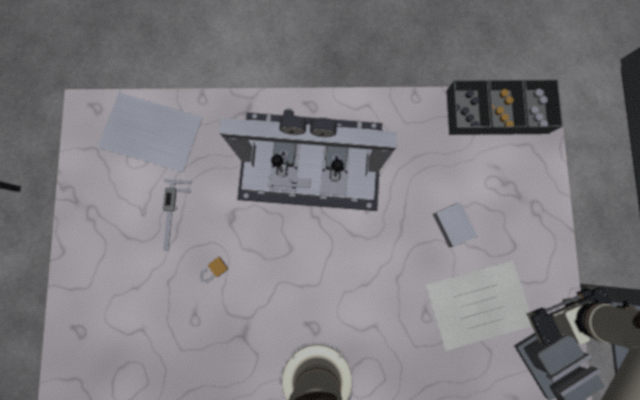

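View pics/wrist0.png

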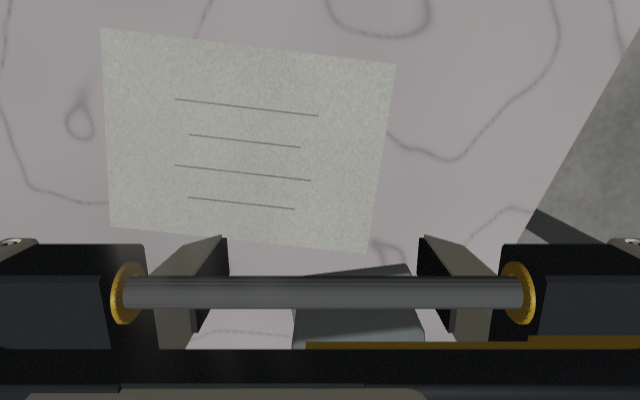

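```bash
python3 - <<'E'
from h import *
for n in ['top','side']:
    img=vision.grab_frame(n); im=img.copy()
    for q in ['float_lever_knob','plain_lever_knob','hasp','hasp_tail','hasp_hinge','staple','float_valve','plain_valve','stand','rail_mid','blank_mid','caliper_mid','padlock_mid']:
        for d in vision.outline_of(n,q)[:2]:
            ys,xs=np.nonzero(d['mask']); print(n,q,round(d['score'],2),np.round(d['rect'],1),len(xs),(round(xs.mean(),1),round(ys.mean(),1)) if len(xs) else '')
print(st()['time'])
E
```

```text
top float_lever_knob 0.47 [280.1 166.3  13.9  22.2] 194 (np.float64(278.3), np.float64(162.5))
top plain_lever_knob 0.68 [338.6 166.9   9.5  16.1] 167 (np.float64(336.9), np.float64(167.4))
top plain_lever_knob 0.68 [311.1 162.2 180.4 101.3] 10869 (np.float64(309.1), np.float64(156.8))
top hasp 0.74 [289.8 182.5  43.   12.6] 373 (np.float64(289.3), np.float64(181.1))
top hasp_tail 0.86 [288.1 183.6  38.2  10.9] 433 (np.float64(290.1), np.float64(181.5))
top hasp_hinge 0.75 [289.2 148.5  49.6  85.4] 1551 (np.float64(286.3), np.float64(165.2))
top staple 0.94 [288.9 149.   42.3  83.4] 1454 (np.float64(285.9), np.float64(165.0))
top float_valve 0.81 [290.3 149.3  42.4  86.3] 1551 (np.float64(286.2), np.float64(164.3))
top plain_valve 0.72 [337.2 161.2  33.2  71.7] 1265 (np.float64(334.9), np.float64(170.1))
top stand 0.93 [309.2 162.1 174.4  99.2] 10483 (np.float64(309.4), np.float64(156.7))
top rail_mid 0.65 [308.1 164.  174.6 101.6] 10592 (np.float64(309.3), np.float64(156.5))
top rail_mid 0.48 [281.  162.8  14.   21.7] 137 (np.float64(278.4), np.float64(162.5))
top blank_mid 0.69 [45
[... 1351 characters left out ...]
287.7 322.5  22.   22.3] 295 (np.float64(287.9), np.float64(323.5))
side rail_mid 0.88 [280.1 202.8 141.5 152.6] 7923 (np.float64(279.6), np.float64(202.0))
side rail_mid 0.46 [275.5 201.2  13.3  36.7] 208 (np.float64(274.5), np.float64(197.8))
side blank_mid 0.65 [211.7 318.5  52.   55.7] 602 (np.float64(209.5), np.float64(315.6))
side blank_mid 0.62 [401.1 192.9  32.1  26.3] 667 (np.float64(400.2), np.float64(191.3))
side caliper_mid 0.72 [213.9 320.3  54.6  56.4] 678 (np.float64(210.1), np.float64(316.4))
side caliper_mid 0.16 [273.9 203.2  15.8  44.8] 224 (np.float64(274.8), np.float64(200.8))
side padlock_mid 0.62 [288.5 324.8  18.6  23.4] 341 (np.float64(288.3), np.float64(323.7))
1.55
```

```bash
python3 - <<'E'
from h import *
a=cv2.imread('pics/top0.png')[95:220,215:405]; cv2.imwrite('pics/top0z.png',cv2.resize(a,None,fx=4,fy=4,interpolation=cv2.INTER_CUBIC))
a=cv2.imread('pics/side0.png')[120:280,205:365]; cv2.imwrite('pics/side0z.png',cv2.resize(a,None,fx=3.7,fy=3.7,interpolation=cv2.INTER_CUBIC))
E
```

```text
(no output)
```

View pics/top0z.png

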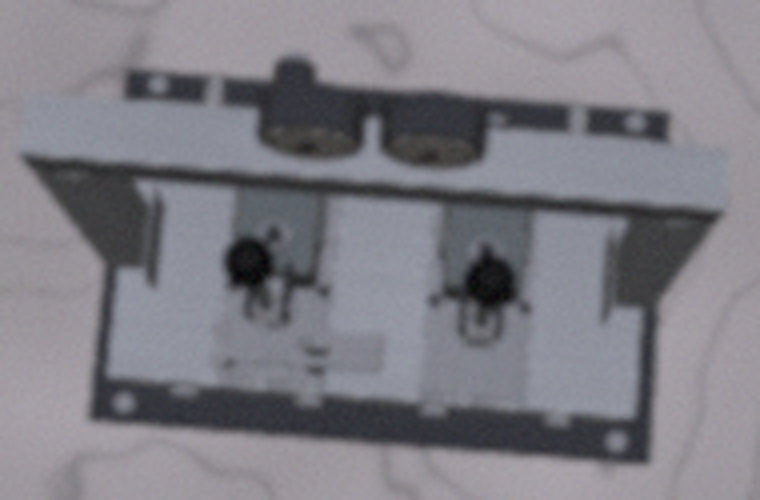

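View pics/side0z.png

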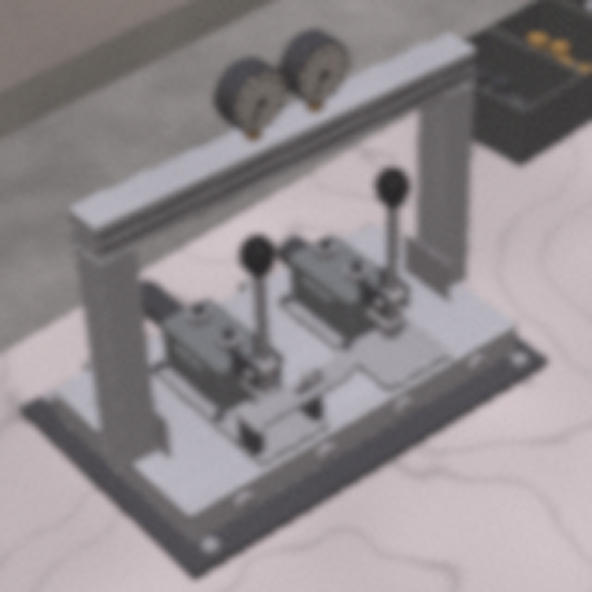

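```bash
cat > fit.py <<'E'
from h import *
from scipy.optimize import least_squares
T=lambda u,v:(u/4+215-.375,v/4+95-.375)
S=lambda u,v:(u/3.7+205-.36,v/3.7+120-.36)
obs=[('top',T(92,420),(-.15,.23,.0)),('top',T(649,462),(-.15,-.23,.0)),('top',T(669,113),(.15,-.23,.012)),('top',T(127,72),(.15,.23,.012)),
('side',S(197,577),(-.15,.23,0.003)),('side',S(547,360),(-.15,-.23,0.006)),('side',S(22,408),(.15,.23,.006)),
('top',T(107,378),(-.115,.21,.052)),('top',T(635,417),(-.115,-.21,.052)),('side',S(195,515),(-.115,.21,.052)),('side',S(518,325),(-.115,-.21,.052))]
cs={n:cal(n) for n in('top','side')}
def W(p,P): c,s=np.cos(p[2]),np.sin(p[2]); P=np.atleast_2d(P); return np.c_[p[0]+c*P[:,0]-s*P[:,1],p[1]+s*P[:,0]+c*P[:,1],P[:,2]]
def f(p): return np.concatenate([proj(n,W(p,P),cs[n])[0]-uv for n,uv,P in obs])
if __name__=='__main__':
    s=least_squares(f,[.6,0,0],loss='soft_l1'); p=s.x; print(p,np.degrees(p[2])); print(np.round(s.fun.reshape(-1,2),1))
    def tri(a,b):
        oa,da=ray('top',a,cs['top']);ob,db=ray('side',b,cs['side'])
        A=np.c_[da,-db]; t=np.linalg.lstsq(A,ob-oa,rcond=None)[0]; x,y=oa+t[0]*da,ob+t[1]*db; return (x+y)/2,np.linalg.norm(x-y)
    for nm,a,b in [('fk',T(250,262),S(258,256)),('pk',T(490,282),S(392,188)),('hasptail end',T(384,350),S(333,372)),('',T(306,350),S(316,385))]:
        x,e=tri(a,b); c,s_=np.cos(p[2]),np.sin(p[2]); d=x[:2]-p[:2]
        print(nm,x,e,'stand:',c*d[0]+s_*d[1],-s_*d[0]+c*d[1])
    np.save('stand.npy',p)
    img=cv2.imread('pics/top0.png'); 
    o=st(); 
E
python3 fit.py
```

```text
[ 0.68923974  0.01275037 -0.0875598 ] -5.016806953572609
[[-0.3  1.3]
 [ 0.2  1.5]
 [ 0.6 -0.1]
 [-0.3 -0.3]
 [ 0.2  1.2]
 [ 1.2  0.5]
 [-0.3  0.7]
 [ 0.1 -1. ]
 [ 0.6 -0.6]
 [-1.6 -0.4]
 [-0.3 -1.3]]
fk [0.63015742 0.09874888 0.2587576 ] 0.00031885194355849397 stand: -0.06637637585655343 0.08050242633201474
pk [ 0.61537161 -0.06009057  0.25856331] 0.00041216616791035494 stand: -0.06721535929368841 -0.07902150379312595
hasptail end [0.61143152 0.01731098 0.07510309] 0.0142277488292133 stand: -0.07790896214769376 -0.002261024527004909
 [0.59708795 0.06918941 0.1041517 ] 0.008622882114316761 stand: -0.09673423990352148 0.04816434696594343
```

```bash
cat >> h.py <<'E'
from scipy.spatial.transform import Rotation as Ro
def stand(): return np.load('stand.npy')
def SW(P):
    p=stand(); c,s=np.cos(p[2]),np.sin(p[2]); P=np.asarray(P,float); return np.array([p[0]+c*P[0]-s*P[1],p[1]+s*P[0]+c*P[1],P[2]])
def WS(x):
    p=stand(); c,s=np.cos(p[2]),np.sin(p[2]); d=np.asarray(x)[:2]-p[:2]; return np.array([c*d[0]+s*d[1],-s*d[0]+c*d[1],x[2]])
def orient(beta,yaw=0):  # pointing beta deg below horizontal along stand x, yaw extra
    a=stand()[2]+np.radians(yaw); b=np.radians(beta); xs=np.array([np.cos(a),np.sin(a),0]); ys=np.array([-np.sin(a),np.cos(a),0]); z=np.array([0,0,1.])
    Y=np.cos(b)*xs-np.sin(b)*z; X=-ys; return np.c_[X,Y,np.cross(X,Y)]
def plan(p1,R1,n=None,cl=0,p0=None,R0=None):
    if p0 is None: s=st(); p0,R0=s['tcp_pos'],s['orientation']
    rv=Ro.from_matrix(R0.T@R1).as_rotvec(); d=np.asarray(p1)-p0
    m=int(np.ceil(max(np.linalg.norm(d)/.040,np.degrees(np.linalg.norm(rv))/7)));n=max(n or 1,m)
    rows=[]
    for i in range(n):
        Ri=R0@Ro.from_rotvec(rv*i/n).as_matrix()
        rows.append(list(np.round(np.degrees(rv/n),1))+list(np.round(Ri.T@d/n,4))+[cl])
    print(n,'rows'); 
    for k in range(0,n,10): print(','.join('%g'%v for rr in rows[k:k+10] for v in rr))
    return rows
def where():
    s=st(); print('t',round(s['time'],2),'tcp',np.round(s['tcp_pos'],4),'stand',np.round(WS(s['tcp_pos']),4),'F',np.round(s['wrist_force'],1),'g',round(s['grip_width'],3)); R=s['orientation']; print(' R',np.round(R,3).tolist(),'beta',np.degrees(np.arcsin(-R[2,1])).round(1)); print(' q',np.round(s['joints'],2))
E
python3 - <<'E'
from h import *
print(atz('top',(455,225),.05),atz('top',(170,205),.0),atz('top',(217,268),.02))
c=vision.calibration('wrist');R=cv2.Rodrigues(c['rvec'])[0];o=-R.T@c['tvec'];s=st();Rt=s['orientation']
print('cam in tool',Rt.T@(o-s['tcp_pos']),'cam axes in tool',(Rt.T@R.T).round(3))
T=lambda u,v:(u/4+215-.375,v/4+95-.375)
for nm,uv,z in [('tail end',(384,350),.1),('hingeend',(215,355),.094),('railFL',(22,155),.34),('railFR',(722,210),.34),('railBL',(28,95),.34),('railBR',(730,150),.34)]: print(nm,WS(atz('top',T(*uv),z)))
plan(SW([-.27,.03,.26]),orient(45),cl=1)
E
```

```text
[ 0.46880761 -0.43912045  0.05      ] [0.54888633 0.47425161 0.        ] [0.3442966 0.3107791 0.02     ]
cam in tool [-0.00049568 -0.15746112  0.07522364] cam axes in tool [[ 1.    -0.    -0.001]
 [ 0.001 -0.272  0.962]
 [-0.    -0.962 -0.272]]
tail end [-0.0880547  -0.00784401  0.1       ]
hingeend [-0.10076338  0.12089166  0.094     ]
railFL [-0.02976749  0.21641622  0.34      ]
railFR [-0.03083517 -0.21547879  0.34      ]
railBL [0.00877592 0.21703583 0.34      ]
railBR [ 0.00779838 -0.21859436  0.34      ]
18 rows
2.5,1.4,-0.6,-0.0312,-0.0018,0.0233,1,2.5,1.4,-0.6,-0.0317,-0.0012,0.0226,1,2.5,1.4,-0.6,-0.0322,-0.0005,0.0219,1,2.5,1.4,-0.6,-0.0327,0.0001,0.0211,1,2.5,1.4,-0.6,-0.0332,0.0006,0.0203,1,2.5,1.4,-0.6,-0.0337,0.0011,0.0195,1,2.5,1.4,-0.6,-0.0342,0.0016,0.0186,1,2.5,1.4,-0.6,-0.0346,0.0021,0.0177,1,2.5,1.4,-0.6,-0.0351,0.0025,0.0168,1,2.5,1.4,-0.6,-0.0355,0.0028,0.0158,1
2.5,1.4,-0.6,-0.0359,0.0031,0.0148,1,2.5,1.4,-0.6,-0.0362,0.0034,0.0138,1,2.5,1.4,-0.6,-0.0366,0.0036,0.0128,1,2.5,1.4,-0.6,-0.0369,0.0037,0.0118,1,2.5,1.4,-0.6,-0.0372,0.0039,0.0107,1,2.5,1.4,-0.6,-0.0375,0.0039,0.0097,1,2.5,1.4,-0.6,-0.0378,0.004,0.0086,1,2.5,1.4,-0.6,-0.038,0.0039,0.0075,1
```

Request:
{"method": "move_arm", "body": {
  "plan": [2.5,1.4,-0.6,-0.031,-0.002,0.023,1,2.5,1.4,-0.6,-0.032,-0.001,0.023,1,2.5,1.4,-0.6,-0.032,0,0.022,1,2.5,1.4,-0.6,-0.033,0,0.021,1,2.5,1.4,-0.6,-0.033,0,0.02,1,2.5,1.4,-0.6,-0.034,0.001,0.02,1,2.5,1.4,-0.6,-0.034,0.001,0.018,1,2.5,1.4,-0.6,-0.035,0.002,0.018,1,2.5,1.4,-0.6,-0.035,0.002,0.017,1,2.5,1.4,-0.6,-0.035,0.003,0.016,1]
}}

```text
time: 2.38
tcp_pos: [0.345, -0.2288, 0.2444]
orientation: [[0.081, 0.449, 0.89], [-0.995, -0.01, 0.096], [0.052, -0.893, 0.446]]
wrist_force: [1.1, 0.4, -0.3]
grip_width: 0.325
```

```bash
python3 - <<'E'
from h import *
where()
plan(SW([-.27,.03,.26]),orient(45),cl=1)
E
```

```text
t 2.38 tcp [ 0.345  -0.2288  0.2444] stand [-0.3218 -0.2707  0.2444] F [ 1.1  0.4 -0.3] g 0.325
 R [[0.081, 0.449, 0.89], [-0.995, -0.01, 0.096], [0.052, -0.893, 0.446]] beta 63.3
 q [ 1.56 -0.21 -0.66  2.36 -0.73  0.76 -0.1 ]
8 rows
2.3,1.2,-0.4,-0.0358,0.0023,0.0131,1,2.3,1.2,-0.4,-0.0361,0.0025,0.0122,1,2.3,1.2,-0.4,-0.0364,0.0027,0.0114,1,2.3,1.2,-0.4,-0.0366,0.0029,0.0105,1,2.3,1.2,-0.4,-0.0368,0.003,0.0096,1,2.3,1.2,-0.4,-0.0371,0.0031,0.0087,1,2.3,1.2,-0.4,-0.0373,0.0032,0.0078,1,2.3,1.2,-0.4,-0.0374,0.0032,0.0069,1
```

```bash
python3 - <<'E'
from h import *
plan(SW([-.2,.01,.24]),orient(45),cl=1)
E
```

```text
8 rows
2.3,1.2,-0.4,-0.032,0.0083,0.0192,1,2.3,1.2,-0.4,-0.0325,0.0089,0.0182,1,2.3,1.2,-0.4,-0.0329,0.0093,0.0171,1,2.3,1.2,-0.4,-0.0333,0.0097,0.0161,1,2.3,1.2,-0.4,-0.0337,0.0101,0.015,1,2.3,1.2,-0.4,-0.0341,0.0104,0.0138,1,2.3,1.2,-0.4,-0.0345,0.0107,0.0127,1,2.3,1.2,-0.4,-0.0348,0.011,0.0116,1
```

Request:
{"method": "move_arm", "body": {
  "plan": [2.3,1.2,-0.4,-0.032,0.008,0.019,1,2.3,1.2,-0.4,-0.032,0.009,0.018,1,2.3,1.2,-0.4,-0.033,0.009,0.017,1,2.3,1.2,-0.4,-0.033,0.01,0.016,1,2.3,1.2,-0.4,-0.034,0.01,0.015,1,2.3,1.2,-0.4,-0.034,0.01,0.014,1,2.3,1.2,-0.4,-0.034,0.01,0.013,1,2.3,1.2,-0.4,-0.035,0.011,0.012,1]
}}

```text
time: 3.05
tcp_pos: [0.534, 0.0253, 0.2745]
orientation: [[-0.086, 0.685, 0.723], [-0.996, -0.039, -0.082], [-0.028, -0.727, 0.686]]
wrist_force: [0.5, -6.1, 4.6]
grip_width: 0.005
```

```bash
python3 - <<'E'
from h import *
where()
cv2.imwrite('pics/wrist1.png',vision.grab_frame('wrist'))
import pickle; pickle.dump(cal('wrist'),open('w1.pkl','wb'))
for q in ['hasp','float_lever_knob','staple']:
    for d in vision.outline_of('wrist',q)[:2]: print(q,d['score'],np.round(d['rect'],1))
E
```

```text
t 3.05 tcp [0.534  0.0253 0.2745] stand [-0.1558 -0.0011  0.2745] F [ 0.5 -6.1  4.6] g 0.005
 R [[-0.086, 0.685, 0.723], [-0.996, -0.039, -0.082], [-0.028, -0.727, 0.686]] beta 46.6
 q [ 1.16 -0.31 -1.19  2.39 -1.03  0.19 -0.83]
hasp 0.67 [267.4 236.8 113.    8.9]
hasp 0.59 [251.5 161.9 171.6 163.8]
float_lever_knob 0.76 [210.4 166.8  90.3 133.3]
staple 0.85 [246.6 163.3 160.3 165.2]
```

View pics/wrist1.png

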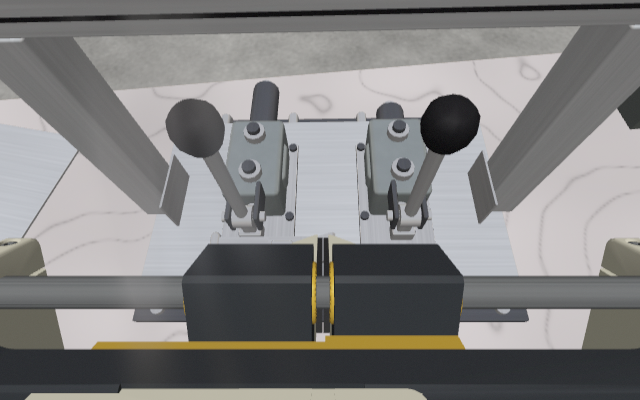

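```bash
cat > kin.py <<'E'
from h import *
from scipy.optimize import least_squares
import itertools
RA=np.array([[ 3.56826178e-01, -6.52443986e-04,  9.34170570e-01],[-9.34168790e-01,  1.82368319e-03,  3.56826772e-01],[-1.93644065e-03, -9.99998124e-01,  4.12450936e-05]])
D=[(np.array([1.46918139,.50181544,-.42675733,1.55145807,.22079788,1.13830826,-.21027191]),np.array([.23159069,-.60658655,.22569233]),RA),
(np.array([1.56,-.21,-.66,2.36,-.73,.76,-.10]),np.array([.345,-.2288,.2444]),np.array([[0.081,0.449,0.89],[-0.995,-0.01,0.096],[0.052,-0.893,0.446]]))]
def Rz(a): c,s=np.cos(a),np.sin(a); return np.array([[c,-s,0],[s,c,0],[0,0,1]])
def Ry(a): c,s=np.cos(a),np.sin(a); return np.array([[c,0,s],[0,1,0],[-s,0,c]])
def fk(q,par,sg):
    o1,o7,d1,d3,d5,d7,a3,a4,a5,a6=par
    T=np.eye(3);p=np.zeros(3)
    T=T@Rz(sg[0]*q[0]+o1); p=p+T@[0,0,d1]
    T=T@Ry(q[1]); T=T@Rz(sg[1]*q[2]); p=p+T@[a3,0,d3]
    T=T@Ry(sg[2]*q[3]); p=p+T@[a4,0,d5]; T=T@Rz(sg[3]*q[4]); 
    T=T@Ry(sg[4]*q[5]); p=p+T@[a6,0,d7]; T=T@Rz(sg[5]*q[6]+o7)
    # tool: y = flange z
    R=np.c_[T[:,0],T[:,2],-T[:,1]]
    return p,R
if __name__=='__main__':
    s=st(); D.append((s['joints'],s['tcp_pos'],s['orientation']))
    best=[]
    for sg in itertools.product([1,-1],repeat=6):
        for o1 in (0,np.pi/2,np.pi,-np.pi/2):
          def f(par):
            e=[]
            for q,p,R in D:
                P,RR=fk(q,par,sg); e+=[P-p,(RR-R).ravel()*.3]
            return np.concatenate(e)
          r_=least_squares(f,[o1,0,.35,.4,.4,.25,0,0,0,0]); best.append((r_.cost,sg,r_.x))
    best.sort(key=lambda b:b[0])
    for b in best[:4]: print(b[0],b[1],b[2].round(3))
E
python3 kin.py
```

```text
0.00010061998651001827 (-1, -1, 1, -1, 1, -1) [-0.023  3.119  0.283  0.515  0.434  0.354 -0.012 -0.026 -6.751 -0.025]
0.00010061998651614161 (-1, -1, 1, -1, 1, -1) [-0.023 -3.164  0.283  0.515  0.434  0.354 -0.012 -0.026  2.636 -0.025]
0.00010061998682493094 (-1, -1, 1, -1, 1, -1) [-0.023  3.119  0.283  0.515  0.434  0.354 -0.012 -0.026 -2.619 -0.025]
0.033512385501573615 (1, -1, 1, -1, 1, -1) [ 3.527  3.211 -0.974  0.419 -0.144 -0.097  0.076 -0.795 -1.525 -0.152]
```

```bash
cat >> kin.py <<'E'
SG=(-1,-1,1,-1,1,-1)
LO=np.array([-2.88,-.31,-1.54,.2,-1.41,.19,-2.57]);HI=np.array([2.88,2.03,1.56,2.42,4.55,2.02,2.57])
def load(): return np.load('kin.npy')
def ik(p,R,par,q0s=30,seed=0,near=None):
    rng=np.random.default_rng(seed); out=[]
    mid=(LO+HI)/2
    for k in range(q0s):
        q0=rng.uniform(LO+.05,HI-.05) if near is None else np.clip(near+rng.normal(0,.2,7),LO+.02,HI-.02)
        def f(q):
            P,RR=fk(q,par,SG); return np.concatenate([(P-p)*10,(RR-R).ravel()*3,.003*(q-mid)/(HI-LO)])
        s=least_squares(f,q0,bounds=(LO+.01,HI-.01),max_nfev=80)
        P,RR=fk(s.x,par,SG); out.append((np.linalg.norm(P-p)+.3*np.linalg.norm(RR-R),s.x))
    out.sort(key=lambda o:o[0]); return out
E
cat > k2.py <<'E'
from kin import *
s=st(); D.append((s['joints'],s['tcp_pos'],s['orientation']))
w=[1,.3,1]
def f(x):
    par=[0,np.pi,*x[:4],0,x[4],0,x[5]]
    e=[]
    for (q,p,R),ww in zip(D,w):
        P,RR=fk(q,par,SG); e+=[ww*(P-p),ww*(RR-R).ravel()*.3]
    return np.concatenate(e)
r_=least_squares(f,[.3,.5,.43,.35,0,0]);print(r_.cost,r_.x.round(4));print(r_.fun.round(3))
np.save('kin.npy',[0,np.pi,*r_.x[:4],0,r_.x[4],0,r_.x[5]])
E
python3 k2.py
```

```text
0.00014461610460961277 [ 0.1585  0.4575  0.3587  0.2964 -0.1245 -0.0636]
[ 0.007  0.004 -0.003  0.     0.    -0.     0.    -0.     0.     0.
 -0.     0.     0.003 -0.012 -0.001 -0.001  0.    -0.    -0.    -0.
 -0.001  0.     0.     0.    -0.002  0.007  0.004 -0.     0.     0.
  0.     0.    -0.    -0.    -0.     0.   ]
```

```bash
cat > kin2.py <<'E'
from h import *
from kin import Rz,Ry,LO,HI,SG,D,least_squares
import json,os
def frames(q):
    T=np.eye(3); L=[]
    T=T@Rz(-q[0]); T1=T; T2=T@Ry(q[1]); T3=T2@Rz(-q[2]); T4=T3@Ry(q[3]); T5=T4@Rz(-q[4]); T6=T5@Ry(q[5]); T7=T6@Rz(-q[6]+np.pi)
    return T1,T2,T3,T4,T5,T6,T7
cols=[(0,2),(1,1),(2,0),(2,1),(2,2),(3,0),(3,1),(4,2),(5,0),(5,1),(5,2)]
prior=np.array([.3,0,0,0,.48,0,0,.42,0,0,.32]); 
def A(q): F=frames(q); return np.c_[tuple(F[i][:,j] for i,j in cols)]
def fit(D,w):
    M=np.vstack([A(q)*ww for (q,p,R),ww in zip(D,w)]); b=np.concatenate([p*ww for (q,p,R),ww in zip(D,w)])
    reg=.02*np.eye(len(cols)); x=prior+np.linalg.solve(M.T@M+reg.T@reg,M.T@(b-M@prior)); return x,(M@x-b)
def fk2(q,x):
    T=frames(q)[-1]; return A(q)@x,np.c_[T[:,0],T[:,2],-T[:,1]]
def add():
    s=st(); f='D.json'; L=json.load(open(f)) if os.path.exists(f) else []
    L.append([s['joints'].tolist(),s['tcp_pos'].tolist()]); json.dump(L,open(f,'w'))
def model():
    L=[(np.array(a),np.array(b),0) for a,b in json.load(open('D.json'))]
    return fit(D[:2]+L,[1,.3]+[1]*len(L))
def ik(p,R,x,n=20,seed=0,near=None,reg=.003):
    rng=np.random.default_rng(seed); out=[]; mid=(LO+HI)/2
    for k in range(n):
        q0=rng.uniform(LO+.05,HI-.05) if near is None else np.clip(near+rng.normal(0,.1,7)*(k>0),LO+.02,HI-.02)
        ref=mid if near is None else near
        f=lambda q:(lambda P:np.concatenate([(P[0]-p)*10,(P[1]-R).ravel()*3,reg*(q-ref)]))(fk2(q,x))
        s=least_squares(f,q0,bounds=(LO+.01,HI-.01),max_nfev=60); P=fk2(s.x,x); out.append((np.linalg.norm(P[0]-p)+.3*np.linalg.norm(P[1]-R),s.x))
    out.sort(key=lambda o:o[0]); return out
E
python3 - <<'E'
from kin2 import *
add(); x,res=model(); print(dict(zip(cols,x.round(3)))); print(res.round(4))
for sx,y,z,b in [(-.085,.005,.078,35),(-.085,.005,.078,45),(-.085,.005,.078,55),(-.13,.08,.24,50),(-.2,.005,.2,50),(-.085,.1,.19,45),(-.03,.08,.22,50)]:
    o=ik(SW([sx,y,z]),orient(b),x)
    print((sx,y,z,b),[(round(e,3),q.round(2).tolist()) for e,q in o[:3]])
E
```

```text
{(0, 2): np.float64(0.301), (1, 1): np.float64(0.017), (2, 0): np.float64(-0.001), (2, 1): np.float64(-0.01), (2, 2): np.float64(0.51), (3, 0): np.float64(-0.018), (3, 1): np.float64(-0.01), (4, 2): np.float64(0.438), (5, 0): np.float64(-0.007), (5, 1): np.float64(-0.016), (5, 2): np.float64(0.349)}
[-0.      0.     -0.      0.0002 -0.0001  0.0002 -0.     -0.     -0.    ]
(-0.085, 0.005, 0.078, 35) [(np.float64(0.017), [-1.15, 1.48, 1.42, 2.41, 3.7, 1.14, -0.1]), (np.float64(0.017), [-1.15, 1.48, 1.42, 2.41, 3.7, 1.14, -0.1]), (np.float64(0.017), [-1.15, 1.48, 1.42, 2.41, 3.7, 1.14, -0.1])]
(-0.085, 0.005, 0.078, 45) [(np.float64(0.0), [-0.26, 0.5, 0.19, 2.39, 3.03, 0.52, 1.48]), (np.float64(0.0), [-0.24, 0.5, 0.18, 2.4, 3.01, 0.52, 1.5]), (np.float64(0.0), [-0.25, 0.5, 0.18, 2.4, 3.02, 0.52, 1.49])]
(-0.085, 0.005, 0.078, 55) [(np.float64(0.0), [-0.15, 0.45, 0.09, 2.28, 2.86, 0.2, 1.7]), (np.float64(0.0), [0.04, 0.44, -0.13, 2.31, 2.54, 0.25, 2.05]), (np.float64(0.0), [-0.51, 0.51, 0.51, 2.24, 3.76, 0.2, 0.71])]
(-0.13, 0.08, 0.24, 50) [(np.float64(0.0), [-1.51, 0.43, 1.34, 2.23, -0.86, 0.2, -1.19]), (np.float64(0.0), [-1.53, 0.55, 1.46, 2.22, -1.19, 0.33, -0.89]), (np.float64(0.0), [-1.52, 0.48, 1.39, 2.22, -1.03, 0.25, -1.04])]
(-0.2, 0.005, 0.2, 50) [(np.float64(0.018), [-1.59, 0.38, 1.53, 2.41, -1.4, 0.2, -0.53]), (np.float64(0.018), [-1.59, 0.38, 1.53, 2.41, -1.4, 0.2, -0.53]), (np.float64(0.018), [-1.59, 0.38, 1.53, 2.41, -1.4, 0.2, -0.53])]
(-0.085, 0.1, 0.19, 45) [(np.float64(0.0), [-0.59, 0.28, 0.29, 2.29, 2.18, 0.27, 2.17]), (np.float64(0.0), [-0.8, 0.32, 0.54, 2.28, 2.36, 0.2, 1.97]), (np.float64(0.0), [-1.28, 0.58, 1.14, 2.21, 4.22, 0.2, -0.06])]
(-0.03, 0.08, 0.22, 50) [(np.float64(0.0), [-1.05, 0.49, 0.97, 2.05, -0.98, 0.2, -1.03]), (np.float64(0.0), [-1.05, 0.49, 0.97, 2.05, -0.98, 0.2, -1.03]), (np.float64(0.0), [-1.08, 0.52, 1.03, 2.04, -1.08, 0.24, -0.94])]
```

```bash
cat > sim.py <<'E'
from kin2 import *
X,_=model()
def jac(q,x):
    J=np.zeros((6,7)); p0,R0=fk2(q,x); h=1e-5
    for i in range(7):
        d=q.copy(); d[i]+=h; p,R=fk2(d,x); J[:3,i]=(p-p0)/h; J[3:,i]=Ro.from_matrix(R@R0.T).as_rotvec()/h
    return J,p0,R0
def step(q,pt,Rt,rest=None,k=0,it=20,lam=1e-3,x=None):
    x=X if x is None else x
    for _ in range(it):
        J,p,R=jac(q,x); e=np.r_[pt-p,Ro.from_matrix(Rt@R.T).as_rotvec()]
        if np.linalg.norm(e)<1e-5 and not k: break
        Jp=J.T@np.linalg.inv(J@J.T+lam**2*np.eye(6)); dq=Jp@e
        if k: dq+=(np.eye(7)-Jp@J)@(k*(rest-q))
        q=np.clip(q+np.clip(dq,-.15,.15),LO,HI)
    return q
def runplan(q,rows,**kw):
    for r_ in rows:
        p,R=fk2(q,X); q=step(q,p+R@np.array(r_[3:6]),R@Ro.from_rotvec(np.radians(r_[:3])).as_matrix(),**kw)
    return q
E
python3 - <<'E'
from sim import *
a=[2.5,1.4,-.6]
P1=[a+[-.031,-.002,.023],a+[-.032,-.001,.023],a+[-.032,0,.022],a+[-.033,0,.021],a+[-.033,0,.02],a+[-.034,.001,.02],a+[-.034,.001,.018],a+[-.035,.002,.018],a+[-.035,.002,.017],a+[-.035,.003,.016]]
b=[2.3,1.2,-.4]
P2=[b+[-.032,.008,.019],b+[-.032,.009,.018],b+[-.033,.009,.017],b+[-.033,.01,.016],b+[-.034,.01,.015],b+[-.034,.01,.014],b+[-.034,.01,.013],b+[-.035,.011,.012]]
q0=D[0][0]; print('real B',D[1][0],'C',st()['joints'].round(2))
for kw in [{},dict(rest=q0,k=.02),dict(rest=(LO+HI)/2,k=.02),dict(rest=np.zeros(7),k=.02)]:
    q=runplan(q0,P1,**kw); q2=runplan(q,P2,**kw); print(q.round(2),q2.round(2),fk2(q2,X)[0].round(3))
E
```

```text
real B [ 1.56 -0.21 -0.66  2.36 -0.73  0.76 -0.1 ] C [ 1.17 -0.31 -1.18  2.39 -1.03  0.19 -0.82]
[ 1.49 -0.18 -0.59  2.34 -0.66  0.78 -0.12] [ 1.   -0.31 -0.99  2.42 -1.41  0.19 -0.33] [0.534 0.032 0.3  ]
[ 1.33 -0.17 -0.45  2.34 -0.62  0.76 -0.16] [ 0.93 -0.31 -0.96  2.42 -1.29  0.19 -0.49] [0.529 0.048 0.3  ]
[ 0.38 -0.14  0.4   2.32 -0.42  0.68 -0.38] [ 0.56 -0.23 -0.67  2.42  0.33  0.19 -2.1 ] [0.513 0.008 0.3  ]
[ 0.39 -0.14  0.39  2.32 -0.42  0.68 -0.37] [ 0.72 -0.27 -0.82  2.42 -0.55  0.19 -1.25] [0.507 0.046 0.29 ]
```

```bash
cat > feas.py <<'E'
from sim import *
def way(th,r=.1,hy=.113):
    th=np.radians(th); off=.026*np.cos(th)**2+.0215*np.sin(th)**2
    return [-.097,hy-r*np.cos(th)-off*np.sin(th),.094+r*np.sin(th)-off*np.cos(th)]
if __name__=='__main__':
    for b in (45,50,55,60,65):
      for yw in (-20,0,20):
        L=[way(0),way(45),way(90),way(120),[-.05,.08,.215]]
        sols=[]
        for k in range(12):
            o=ik(SW(L[2]),orient(b,yw),X,n=1,seed=k)[0]
            if o[0]>.003: continue
            q=o[1]; ok=0; mar=[]
            for P in L:
                o2=ik(SW(P),orient(b,yw),X,n=1,near=q,reg=.003)[0]; mar.append((round(o2[0],3),round(float(np.min(np.r_[o2[1]-LO,HI-o2[1]])),2)))
                ok+=o2[0]<.002
            sols.append((ok,q.round(2).tolist(),[m[0] for m in mar]))
        sols.sort(key=lambda s:-s[0]); print(b,yw,[s for s in sols[:2]])
E
python3 feas.py
```

```text
45 -20 [(np.int64(4), [0.26, 0.42, -0.95, 2.25, 1.56, 0.97, 2.47], [np.float64(0.0), np.float64(0.0), np.float64(0.0), np.float64(0.0), np.float64(0.01)]), (np.int64(4), [-0.68, 0.32, 0.19, 2.22, 1.43, 0.56, 2.51], [np.float64(0.0), np.float64(0.0), np.float64(0.0), np.float64(0.0), np.float64(0.01)])]
45 0 [(np.int64(5), [0.18, 0.25, -0.59, 2.36, 1.96, 0.48, 2.46], [np.float64(0.0), np.float64(0.0), np.float64(0.0), np.float64(0.0), np.float64(0.0)]), (np.int64(5), [-1.31, 0.56, 1.18, 2.24, 4.21, 0.2, -0.04], [np.float64(0.0), np.float64(0.0), np.float64(0.0), np.float64(0.0), np.float64(0.0)])]
45 20 [(np.int64(5), [-1.05, 0.46, 1.1, 2.28, 4.29, 0.51, 0.35], [np.float64(0.0), np.float64(0.0), np.float64(0.0), np.float64(0.0), np.float64(0.0)]), (np.int64(5), [-0.57, 0.26, 0.5, 2.29, 4.04, 0.27, 0.73], [np.float64(0.0), np.float64(0.0), np.float64(0.0), np.float64(0.0), np.float64(0.0)])]
50 -20 [(np.int64(4), [-1.36, 0.63, 1.12, 2.12, -0.13, 0.23, -2.36], [np.float64(0.049), np.float64(0.0), np.float64(0.0), np.float64(0.0), np.float64(0.0)]), (np.int64(4), [-1.38, 0.65, 1.15, 2.12
[... 2631 characters left out ...]
02], [np.float64(0.0), np.float64(0.0), np.float64(0.0), np.float64(0.0), np.float64(0.0)])]
65 0 [(np.int64(5), [-0.99, 0.41, 0.84, 2.02, -0.38, 0.44, -1.6], [np.float64(0.0), np.float64(0.0), np.float64(0.0), np.float64(0.0), np.float64(0.0)]), (np.int64(5), [-1.24, 0.74, 1.35, 1.99, -1.07, 0.73, -1.03], [np.float64(0.0), np.float64(0.0), np.float64(0.0), np.float64(0.0), np.float64(0.0)])]
65 20 [(np.int64(5), [0.87, 0.54, -1.39, 2.13, 1.04, 0.68, -2.45], [np.float64(0.001), np.float64(0.0), np.float64(0.0), np.float64(0.0), np.float64(0.0)]), (np.int64(5), [-0.1, 0.25, -0.12, 2.08, 0.02, 0.38, -1.53], [np.float64(0.0), np.float64(0.0), np.float64(0.0), np.float64(0.0), np.float64(0.0)])]
```

```bash
cat > search.py <<'E'
from sim import *
from feas import way
def go(q,pt,Rt,n=None,log=None):
    p0,R0=fk2(q,X); rv=Ro.from_matrix(R0.T@Rt).as_rotvec(); m=int(np.ceil(max(np.linalg.norm(pt-p0)/.04,np.degrees(np.linalg.norm(rv))/7,1)))
    err=0
    for i in range(1,m+1):
        P=p0+(pt-p0)*i/m; R=R0@Ro.from_rotvec(rv*i/m).as_matrix(); q=step(q,P,R,it=6); 
        a,b=fk2(q,X); err=max(err,np.linalg.norm(a-P)+.3*np.linalg.norm(b-R))
    return q,err,m
def seq(q,b=65,bp=52):
    e=[];mar=[]
    def g(P,beta):
        nonlocal q
        q,er,m=go(q,SW(P),orient(beta)); e.append(er); mar.append(np.min(np.r_[q-LO,HI-q]))
    g([-.17,.0,.15],b); g([-.15,.0,.07],b); g([-.103,.003,.064],b)
    for t in (0,30,60,90,120): w=way(t); w[0]=-.1; g(w,b)
    g([-.16,.09,.25],b); g([-.12,.08,.22],bp); g([-.08,.08,.22],bp); g([-.03,.08,.21],bp)
    return max(e),min(mar),np.round(e,3),q
if __name__=='__main__':
    import time
    rng=np.random.default_rng(int(time.time())); q0=st()['joints']; best=[]; t0=time.time()
    down=90
    while time.time()-t0<480:
        q=q0; V=[];E=0;T=0
        for k in range(rng.integers(1,4)):
            v=(round(rng.uniform(.42,.62),2),round(rng.uniform(-.4,.25),2),round(rng.uniform(.3,.5),2),int(rng.integers(60,100)),int(rng.integers(-80,60)))
            if v[0]>.52 and v[1]>-.3: v=(.52,)+v[1:]
            V.append(v); q,er,m=go(q,np.array(v[:3]),orient(v[3],v[4])); E=max(E,er if k else 0);T+=m
            if E>.02: break
        if E>.02 or T>80: continue
        r_=seq(q); best.append((r_[0]>.004,-r_[1] if r_[0]<.004 else r_[0],T,V,r_[2])); best.sort(key=lambda b:b[:2]); best=best[:4]
    for b in best: print(b)
E
python3 - <<'E'
from search import *
import time
t=time.time();print(seq(st()['joints'])[:3],time.time()-t)
E
for i in 1 2 3 4; do (sleep $i; timeout 560 python3 search.py) & done; wait
```

```text
(np.float64(0.6133822712103244), np.float64(0.0), array([0.294, 0.489, 0.549, 0.56 , 0.613, 0.518, 0.492, 0.565, 0.121,
       0.25 , 0.291, 0.392])) 2.382237195968628
(np.True_, np.float64(0.2024153167186595), 25, [(0.5, 0.19, 0.46, 61, -4), (0.44, -0.22, 0.45, 64, -5), (0.52, -0.19, 0.34, 86, 32)], array([0.   , 0.147, 0.112, 0.096, 0.   , 0.   , 0.   , 0.   , 0.   ,
       0.202, 0.04 , 0.045]))
(np.True_, np.float64(0.20241629992640658), 10, [(0.43, -0.03, 0.39, 65, 26), (0.52, -0.17, 0.38, 65, 59)], array([0.   , 0.147, 0.112, 0.096, 0.   , 0.   , 0.   , 0.   , 0.   ,
       0.202, 0.04 , 0.045]))
(np.True_, np.float64(0.2024169103447727), 35, [(0.43, -0.1, 0.48, 61, -78), (0.46, -0.05, 0.47, 62, 57), (0.52, -0.09, 0.36, 65, 37)], array([0.   , 0.147, 0.112, 0.096, 0.   , 0.   , 0.   , 0.   , 0.   ,
       0.202, 0.04 , 0.045]))
(np.True_, np.float64(0.2024171977306522), 11, [(0.43, -0.4, 0.32, 70, 55)], array([0.   , 0.147, 0.112, 0.096, 0.   , 0.   , 0.   , 0.   , 0.   ,
       0.202, 0.04 , 0.045]))
(np.True_, np.float64(0.20241769012996366), 19, [(0.5, 0.11, 0.43, 63, -40), 
[... 1559 characters left out ...]
1, 47)], array([0.   , 0.147, 0.112, 0.096, 0.   , 0.   , 0.   , 0.   , 0.   ,
       0.202, 0.04 , 0.045]))
(np.True_, np.float64(0.2024180225200642), 18, [(0.53, -0.37, 0.49, 61, 59), (0.6, -0.32, 0.34, 90, 34)], array([0.   , 0.147, 0.112, 0.096, 0.   , 0.   , 0.   , 0.   , 0.   ,
       0.202, 0.04 , 0.045]))
(np.True_, np.float64(0.20241849701365214), 10, [(0.52, -0.15, 0.35, 69, 59)], array([0.   , 0.147, 0.112, 0.096, 0.   , 0.   , 0.   , 0.   , 0.   ,
       0.202, 0.04 , 0.045]))
(np.True_, np.float64(0.20241856530730898), 12, [(0.43, -0.01, 0.42, 66, 39), (0.45, -0.2, 0.43, 68, 51)], array([0.   , 0.147, 0.112, 0.096, 0.   , 0.   , 0.   , 0.   , 0.   ,
       0.202, 0.04 , 0.045]))
```

```bash
cat >> sim.py <<'E'
from scipy.optimize import lsq_linear
def step(q,pt,Rt,it=6,eps=.01,**kw):
    for _ in range(it):
        J,p,R=jac(q,X); e=np.r_[pt-p,Ro.from_matrix(Rt@R.T).as_rotvec()]
        if np.linalg.norm(e)<1e-5: break
        w=np.r_[1,1,1,.3,.3,.3]
        s=lsq_linear(np.vstack([J*w[:,None],eps*np.eye(7)]),np.r_[e*w,np.zeros(7)],bounds=(np.maximum(LO-q,-.2)-1e-9,np.minimum(HI-q,.2)+1e-9))
        q=np.clip(q+s.x,LO,HI)
    return q
E
python3 - <<'E'
from search import *
print(seq(st()['joints'])[:3])
for v in [(0.52,-.16,.31,66,33),(.52,-.08,.4,61,55),(.5,-.1,.35,90,0),(.5,-.3,.4,90,-20)]:
    q,er,m=go(st()['joints'],np.array(v[:3]),orient(*v[3:])); print(v,er,q.round(2)); print(seq(q))
for P,b in [([-.17,.0,.15],65),([-.15,.0,.07],65),([-.103,.003,.064],65),([-.103,.003,.064],60),([-.16,.09,.25],60),([-.12,.08,.22],52),([-.08,.08,.22],52),([-.03,.08,.21],52)]:
    o=ik(SW(P),orient(b),X,n=25); print(P,b,[(round(float(e),3),q.round(2).tolist()) for e,q in o[:3]])
E
```

```text
(np.float64(0.20560296121546837), np.float64(0.0), array([0.077, 0.153, 0.202, 0.206, 0.164, 0.135, 0.132, 0.154, 0.03 ,
       0.059, 0.094, 0.147]))
(0.52, -0.16, 0.31, 66, 33) 3.860758397939216e-06 [ 1.31  0.1  -0.9   1.96 -0.32  0.88 -0.49]
(np.float64(0.038152797969199154), np.float64(0.0), array([0.   , 0.038, 0.028, 0.024, 0.   , 0.   , 0.   , 0.   , 0.   ,
       0.015, 0.011, 0.011]), array([-0.51731946,  0.31671858,  0.29705081,  2.08181563,  0.69534943,
        0.19000001, -2.57      ]))
(0.52, -0.08, 0.4, 61, 55) 2.0728040383242573e-06 [ 1.09  0.04 -0.69  1.8  -0.49  1.19 -0.14]
(np.float64(0.038152797969184055), np.float64(0.0), array([0.   , 0.038, 0.028, 0.024, 0.   , 0.   , 0.   , 0.   , 0.   ,
       0.015, 0.011, 0.011]), array([-0.51731946,  0.31671858,  0.29705081,  2.08181563,  0.69534943,
        0.19000001, -2.57      ]))
(0.5, -0.1, 0.35, 90, 0) 7.547562650556661e-05 [ 1.26  0.31 -1.38  1.75  0.31  1.35 -1.84]
(np.float64(0.038152797969275946), np.float64(0.0), array([0.   , 0.038, 0.028, 0.024, 0.   , 0.   , 0.   , 0.   , 0.   ,
       0.015, 0.011, 0.011]), 
[... 1208 characters left out ...]
, [-0.3, 0.05, -0.09, 2.21, 0.54, 0.46, -2.48]), (0.0, [-0.3, 0.05, -0.09, 2.21, 0.54, 0.46, -2.48]), (0.0, [-0.29, 0.05, -0.09, 2.21, 0.54, 0.46, -2.48])]
[-0.12, 0.08, 0.22] 52 [(0.0, [-1.37, 0.43, 1.21, 2.21, -0.85, 0.2, -1.19]), (0.0, [-1.37, 0.43, 1.21, 2.21, -0.85, 0.2, -1.19]), (0.0, [-1.41, 0.5, 1.3, 2.2, -1.09, 0.28, -0.97])]
[-0.08, 0.08, 0.22] 52 [(0.0, [-1.19, 0.43, 1.06, 2.13, -0.79, 0.2, -1.23]), (0.0, [-1.19, 0.43, 1.06, 2.13, -0.79, 0.2, -1.23]), (0.0, [-1.19, 0.43, 1.06, 2.13, -0.79, 0.2, -1.23])]
[-0.03, 0.08, 0.21] 52 [(0.0, [-0.98, 0.47, 0.89, 2.04, -0.79, 0.2, -1.2]), (0.0, [-0.98, 0.47, 0.89, 2.04, -0.79, 0.2, -1.2]), (0.0, [-1.06, 0.53, 1.01, 2.03, -1.02, 0.27, -1.0])]
```

```bash
python3 - <<'E'
from search import *
b=[2.3,1.2,-.4]
P2=[b+[-.032,.008,.019],b+[-.032,.009,.018],b+[-.033,.009,.017],b+[-.033,.01,.016],b+[-.034,.01,.015],b+[-.034,.01,.014],b+[-.034,.01,.013],b+[-.035,.011,.012]]
q=runplan(D[1][0],P2); print(q.round(2),fk2(q,X)[0].round(3))
q,er,m=go(st()['joints'],np.array([.5,-.1,.35]),orient(80)); print(q.round(2),er,m)
for b,bp in [(65,52),(68,56),(70,58),(72,60),(75,60)]: print(b,bp,seq(q,b,bp))
E
```

```text
[-0.36 -0.1   0.2   2.42  0.77  0.19 -2.52] [0.51  0.029 0.261]
[ 1.55  0.02 -1.43  1.88  0.02  1.09 -1.54] 6.313916642045364e-06 5
65 52 (np.float64(0.038152797969167596), np.float64(0.0), array([0.   , 0.038, 0.028, 0.024, 0.   , 0.   , 0.   , 0.   , 0.   ,
       0.015, 0.011, 0.011]), array([-0.51731946,  0.31671858,  0.29705081,  2.08181563,  0.69534943,
        0.19000001, -2.57      ]))
68 56 (np.float64(0.014366663990594438), np.float64(0.0), array([0.   , 0.014, 0.004, 0.   , 0.   , 0.   , 0.   , 0.   , 0.   ,
       0.   , 0.   , 0.   ]), array([-0.46609725,  0.31975342,  0.24623504,  2.04249788,  0.46660959,
        0.25060422, -2.33400921]))
70 58 (np.float64(7.196666459962191e-05), np.float64(2.1626930207130357e-05), array([0., 0., 0., 0., 0., 0., 0., 0., 0., 0., 0., 0.]), array([-2.51248382e-01,  3.06827612e-01, -1.13715377e-03,  2.02416475e+00,
        5.79712539e-01,  3.28951539e-01, -2.41671131e+00]))
72 60 (np.float64(2.4747424155417117e-05), np.float64(3.760526504770212e-05), array([0., 0., 0., 0., 0., 0., 0., 0., 0., 0., 0., 0.]), array([ 0.02106252,  0.31358889, -0.32063392,  2.00759765,  0.70208014,
        0.42332717, -2.5062171 ]))
75 60 (np.float64(4.685877939494015e-05), np.float64(4.401605940174136e-06), array([0., 0., 0., 0., 0., 0., 0., 0., 0., 0., 0., 0.]), array([ 0.02157829,  0.31361419, -0.32125264,  2.00762509,  0.70248233,
        0.42344463, -2.50655969]))
```

```bash
python3 - <<'E'
from kin2 import *
where(); plan(np.array([.48,-.1,.36]),orient(80),cl=1)
E
```

```text
t 3.25 tcp [0.5351 0.0216 0.2756] stand [-0.1543 -0.0046  0.2756] F [-0.2 -0.7  0.6] g 0.002
 R [[-0.088, 0.686, 0.722], [-0.996, -0.044, -0.08], [-0.024, -0.726, 0.687]] beta 46.6
 q [ 1.17 -0.31 -1.18  2.39 -1.03  0.19 -0.82]
5 rows
-6.7,-0.1,-0.2,0.0248,-0.0188,0.0056,1,-6.7,-0.1,-0.2,0.0249,-0.0192,0.0033,1,-6.7,-0.1,-0.2,0.025,-0.0193,0.001,1,-6.7,-0.1,-0.2,0.0251,-0.0192,-0.0013,1,-6.7,-0.1,-0.2,0.0251,-0.0188,-0.0036,1
```

Request:
{"method": "move_arm", "body": {
  "plan": [-6.7,0,-0.2,0.025,-0.019,0.006,1,-6.7,0,-0.2,0.025,-0.019,0.003,1,-6.7,0,-0.2,0.025,-0.019,0.001,1,-6.7,0,-0.2,0.025,-0.019,-0.001,1,-6.7,0,-0.2,0.025,-0.019,-0.004,1,0,0,0,0,0,0,1]
}}

```text
time: 3.75
tcp_pos: [0.4837, -0.0745, 0.3352]
orientation: [[-0.089, 0.299, 0.95], [-0.996, -0.003, -0.093], [-0.025, -0.954, 0.298]]
wrist_force: [1.7, -0.4, 1.7]
grip_width: 0.006
```

```bash
python3 - <<'E'
from search import *
add(); print(model()[1].round(4)[-6:])
where(); q=st()['joints']
for b,bp in [(70,58),(72,60)]: print(b,bp,seq(q,b,bp)[:3])
plan(SW([-.175,0,.16]),orient(71),cl=1)
cv2.imwrite('pics/wrist2.png',vision.grab_frame('wrist'))
E
```

```text
[-0.      0.0001  0.0001 -0.0001 -0.0002 -0.0001]
t 3.75 tcp [ 0.4837 -0.0745  0.3352] stand [-0.1971 -0.1049  0.3352] F [ 1.7 -0.4  1.7] g 0.006
 R [[-0.089, 0.299, 0.95], [-0.996, -0.003, -0.093], [-0.025, -0.954, 0.298]] beta 72.6
 q [ 1.31 -0.18 -1.04  2.02 -0.29  0.93 -1.27]
70 58 (np.float64(7.196665319459113e-05), np.float64(2.1626942698027563e-05), array([0., 0., 0., 0., 0., 0., 0., 0., 0., 0., 0., 0.]))
72 60 (np.float64(2.474742399247109e-05), np.float64(3.760526564322575e-05), array([0., 0., 0., 0., 0., 0., 0., 0., 0., 0., 0., 0.]))
6 rows
0.3,-0.1,-0.2,-0.0167,0.0294,-0.0054,1,0.3,-0.1,-0.2,-0.0169,0.0293,-0.0055,1,0.3,-0.1,-0.2,-0.017,0.0292,-0.0056,1,0.3,-0.1,-0.2,-0.0171,0.0291,-0.0057,1,0.3,-0.1,-0.2,-0.0172,0.029,-0.0058,1,0.3,-0.1,-0.2,-0.0174,0.0289,-0.0059,1
```

View pics/wrist2.png

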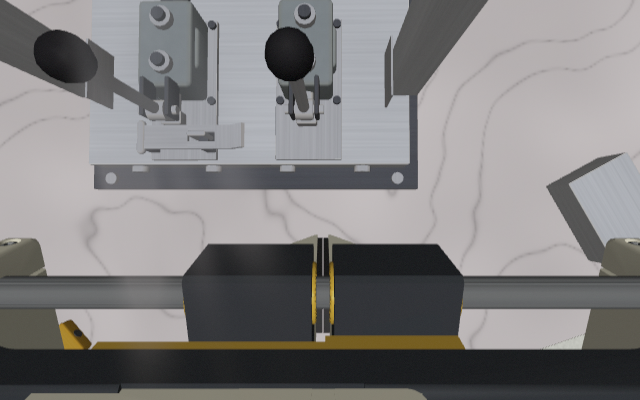

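```bash
python3 - <<'E'
from h import *
im=cv2.imread('pics/wrist2.png'); cv2.imwrite('pics/w2z.png',cv2.resize(im[60:195,80:270],None,fx=4,fy=4,interpolation=cv2.INTER_CUBIC))
E
```

```text
(no output)
```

View pics/w2z.png

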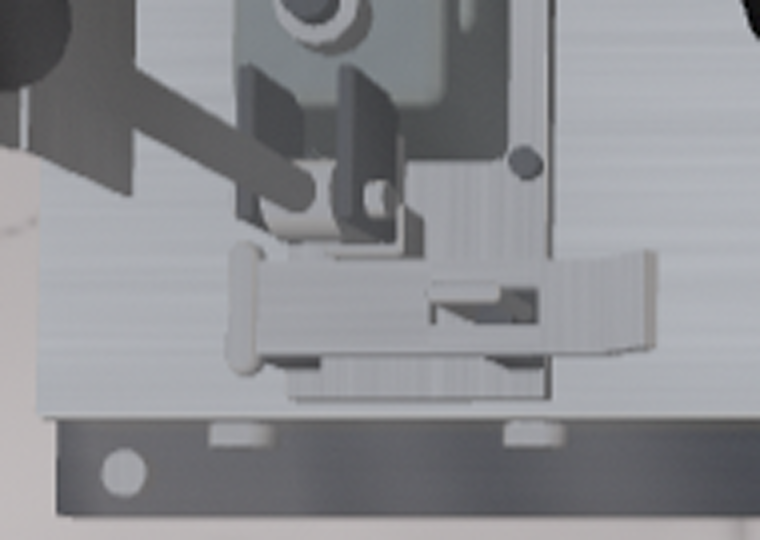

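```bash
python3 - <<'E'
from h import *
c=cal('wrist')
for nm,u,v,z in [('hinge',245,308,.096),('front edge tail',590,352,.0965),('back edge tail',590,258,.0965),('tip',652,300,.106),('bend',605,305,.0965),('slot r',537,305,.0965),('slot l',432,305,.0965),('staple l',430,290,.114),('staple r',500,293,.114),('pin',378,198,.127),('plateFL',57,515,.0),('manFL',40,415,.052)]:
    print(nm,WS(atz('wrist',(u/4+80-.4,v/4+60-.4),z,c)).round(4))
im=cv2.imread('pics/wrist2.png')
print(proj('wrist',[SW([-.067,.08,.262]),SW([-.067,-.08,.262])],c))
E
```

```text
hinge [-0.0874  0.1197  0.096 ]
front edge tail [-0.101   0.017   0.0965]
back edge tail [-0.0734  0.0173  0.0965]
tip [-0.0879 -0.0035  0.106 ]
bend [-0.0872  0.0127  0.0965]
slot r [-0.0871  0.0328  0.0965]
slot l [-0.0869  0.0638  0.0965]
staple l [-0.0864  0.0572  0.114 ]
staple r [-0.0874  0.0373  0.114 ]
pin [-0.064   0.0664  0.127 ]
plateFL [-0.1425  0.2407  0.    ]
manFL [-0.1129  0.2113  0.052 ]
[[ 70.21807495  59.59554621]
 [295.34057932  56.87109326]]
```

```bash
python3 - <<'E'
from h import *
R=orient(71); P=plan(SW([-.165,.002,.14]),R,cl=1)
plan(SW([-.15,.002,.068]),R,cl=1,p0=SW([-.165,.002,.14]),R0=R,n=3)
E
```

```text
6 rows
0.3,-0.1,-0.2,-0.0165,0.0328,-0.0047,1,0.3,-0.1,-0.2,-0.0166,0.0327,-0.0048,1,0.3,-0.1,-0.2,-0.0168,0.0326,-0.0049,1,0.3,-0.1,-0.2,-0.0169,0.0325,-0.0051,1,0.3,-0.1,-0.2,-0.0171,0.0324,-0.0052,1,0.3,-0.1,-0.2,-0.0172,0.0323,-0.0053,1
3 rows
0,0,0,-0,0.0243,-0.0031,1,0,0,0,-0,0.0243,-0.0031,1,0,0,0,-0,0.0243,-0.0031,1
```

Request:
{"method": "move_arm", "body": {
  "plan": [0.3,-0.1,-0.2,-0.0165,0.033,-0.005,1,0.3,-0.1,-0.2,-0.0165,0.033,-0.005,1,0.3,-0.1,-0.2,-0.017,0.033,-0.005,1,0.3,-0.1,-0.2,-0.017,0.0325,-0.005,1,0.3,-0.1,-0.2,-0.017,0.0325,-0.005,1,0.3,-0.1,-0.2,-0.017,0.0325,-0.005,1,0,0,0,0,0,0,1]
}}

```text
time: 4.38
tcp_pos: [0.5105, -0.0055, 0.1763]
orientation: [[-0.107, 0.316, 0.943], [-0.994, -0.033, -0.102], [-0.001, -0.948, 0.318]]
wrist_force: [0.1, 0.4, 0.5]
grip_width: 0.006
```

```bash
python3 - <<'E'
from kin2 import *
add(); where()
R=orient(71); P=plan(SW([-.15,.002,.068]),R,cl=1)
cv2.imwrite('pics/wrist3.png',vision.grab_frame('wrist'))
E
```

```text
t 4.38 tcp [ 0.5105 -0.0055  0.1763] stand [-0.1764 -0.0338  0.1763] F [0.1 0.4 0.5] g 0.006
 R [[-0.107, 0.316, 0.943], [-0.994, -0.033, -0.102], [-0.001, -0.948, 0.318]] beta 71.4
 q [ 0.92  0.25 -1.1   2.2   0.57  0.57 -2.26]
3 rows
0.1,-0.4,0.1,-0.0121,0.037,-0.0034,1,0.1,-0.4,0.1,-0.012,0.037,-0.0034,1,0.1,-0.4,0.1,-0.012,0.037,-0.0034,1
```

View pics/wrist3.png

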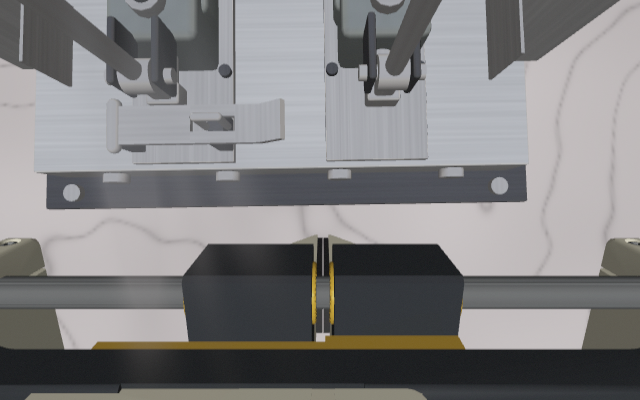

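Request:
{"method": "move_arm", "body": {
  "plan": [0,0,0,-0.012,0.037,-0.003,1,0,0,0,-0.012,0.037,-0.003,1,0,0,0,-0.012,0.03,-0.003,1,0,0,0,0,0,0,1]
}}

```text
time: 4.77
tcp_pos: [0.5333, 0.0071, 0.0946]
orientation: [[-0.113, 0.311, 0.944], [-0.994, -0.04, -0.106], [0.005, -0.949, 0.314]]
wrist_force: [-0.6, 0.8, 0.3]
grip_width: 0.004
```

```bash
python3 - <<'E'
from search import *
add(); where()
R=orient(71); P=plan(SW([-.15,.002,.066]),R,cl=1)
q=st()['joints']
for b in (71,65,75): print(b,seq(q,b,58)[:3])
cv2.imwrite('pics/wrist4.png',vision.grab_frame('wrist'))
E
```

```text
t 4.77 tcp [0.5333 0.0071 0.0946] stand [-0.1548 -0.0192  0.0946] F [-0.6  0.8  0.3] g 0.004
 R [[-0.113, 0.311, 0.944], [-0.994, -0.04, -0.106], [0.005, -0.949, 0.314]] beta 71.7
 q [ 0.48  0.39 -0.69  2.21  0.85  0.44 -2.56]
1 rows
0.7,-1.3,0.8,-0.0215,0.0284,-0.0049,1
71 (np.float64(0.0005532116383685615), np.float64(5.1742377493724234e-08), array([0.   , 0.   , 0.   , 0.   , 0.   , 0.   , 0.   , 0.   , 0.   ,
       0.001, 0.   , 0.   ]))
65 (np.float64(0.02516603976728443), np.float64(0.0), array([0.   , 0.025, 0.016, 0.012, 0.   , 0.   , 0.   , 0.   , 0.   ,
       0.   , 0.   , 0.   ]))
75 (np.float64(0.001169620488385822), np.float64(2.3408690408288635e-07), array([0.   , 0.   , 0.   , 0.   , 0.   , 0.   , 0.   , 0.   , 0.   ,
       0.001, 0.   , 0.   ]))
```

View pics/wrist4.png

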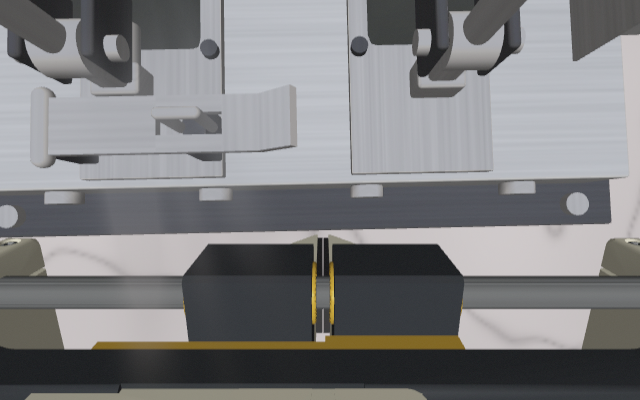

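```bash
python3 - <<'E'
from h import *
c=cal('wrist')
for nm,u,v,z in [('hinge',43,127,.096),('front edge tail',255,154,.0965),('back edge',255,94,.0965),('tip',295,120,.106),('bend',262,120,.0965),('slot r',221,130,.0965),('pinF',122,47,.127),('pinP',416,41,.127)]:
    print(nm,WS(atz('wrist',(u,v),z,c)).round(4))
where()
plan(SW([-.15,.004,.066]),orient(71,12),cl=1)
from search import *
q=st()['joints']; q,e,m=go(q,SW([-.15,.004,.066]),orient(71,12)); print(q.round(2),e)
q,e,m=go(q,SW([-.104,.004,.066]),orient(71,12)); print(q.round(2),e)
for t in (0,45,90,120): w=way(t); w[0]=-.1; q,e,m=go(q,SW(w),orient(71,12)); print(t,q.round(2),e)
E
```

```text
hinge [-0.0866  0.1164  0.096 ]
front edge tail [-0.1027  0.0129  0.0965]
back edge [-0.073   0.0124  0.0965]
tip [-0.089  -0.0076  0.106 ]
bend [-0.086   0.0092  0.0965]
slot r [-0.0905  0.0293  0.0965]
pinF [-0.063   0.0605  0.127 ]
pinP [-0.0634 -0.0591  0.127 ]
t 4.82 tcp [0.5335 0.0062 0.0961] stand [-0.1546 -0.0201  0.0961] F [-0.4 -0.1 -0.3] g 0.002
 R [[-0.114, 0.313, 0.943], [-0.993, -0.041, -0.107], [0.005, -0.949, 0.315]] beta 71.6
 q [ 0.49  0.39 -0.7   2.21  0.85  0.44 -2.56]
2 rows
0.3,-6.4,2.3,-0.0122,0.0148,-0.0029,1,0.3,-6.4,2.3,-0.0118,0.0153,-0.0016,1
[ 0.5   0.47 -0.7   2.22  0.97  0.35 -2.43] 6.1244506975553645e-06
[ 0.51  0.54 -0.71  2.12  0.94  0.41 -2.36] 1.4661910370882357e-06
0 [ 0.49  0.54 -0.71  2.1   0.94  0.42 -2.37] 3.620907210786193e-07
45 [ 0.64  0.45 -0.92  2.05  0.72  0.57 -2.19] 7.109370468984028e-06
90 [ 0.55  0.4  -0.97  1.98  0.66  0.68 -2.24] 3.5234050904910763e-06
120 [ 0.41  0.43 -0.93  1.95  0.71  0.71 -2.37] 3.399158918780142e-06
```

Request:
{"method": "move_arm", "body": {
  "plan": [0.3,-6.4,2.3,-0.012,0.015,-0.003,1,0.3,-6.4,2.3,-0.012,0.015,-0.002,1,0,0,0,0,0,0,1]
}}

```text
time: 5.07
tcp_pos: [0.5436, 0.0263, 0.074]
orientation: [[0.122, 0.334, 0.935], [-0.993, 0.038, 0.116], [0.003, -0.942, 0.336]]
wrist_force: [-0.3, 0.5, -0.1]
grip_width: 0.004
```

```bash
python3 - <<'E'
from h import *
where()
plan(SW([-.15,.001,.066]),orient(71,12),cl=1)
E
```

```text
t 5.07 tcp [0.5436 0.0263 0.074 ] stand [-0.1463  0.0007  0.074 ] F [-0.3  0.5 -0.1] g 0.004
 R [[0.122, 0.334, 0.935], [-0.993, 0.038, 0.116], [0.003, -0.942, 0.336]] beta 70.3
 q [ 0.53  0.46 -0.72  2.22  0.96  0.35 -2.41]
1 rows
-0.7,0.1,0.1,-0.0011,0.0063,-0.006,1
```

```bash
python3 - <<'E'
from h import *
s=st(); R=s['orientation']
plan(SW([-.14,.001,.064]),R,cl=1)
plan(SW([-.104,.001,.064]),R,cl=1,n=3,p0=SW([-.14,.001,.064]),R0=R)
E
```

```text
1 rows
0,0,0,0.001,0.0115,0.0025,1
3 rows
0,0,0,0.0025,0.004,0.0111,1,0,0,0,0.0025,0.004,0.0111,1,0,0,0,0.0025,0.004,0.0111,1
```

Request:
{"method": "move_arm", "body": {
  "plan": [0,0,0,0.001,0.012,0.002,1,0,0,0,0.0025,0.004,0.011,1,0,0,0,0.0025,0.004,0.011,1,0,0,0,0,0,0,1]
}}

```text
time: 5.4
tcp_pos: [0.5778, 0.0125, 0.0751]
orientation: [[0.089, 0.347, 0.934], [-0.996, 0.031, 0.083], [0.0, -0.937, 0.348]]
wrist_force: [0.2, -0.9, 1.2]
grip_width: 0.007
```

```bash
python3 - <<'E'
from h import *
where();s=st(); R=s['orientation']
plan(SW([-.104,.001,.064]),R,cl=1)
E
```

```text
t 5.4 tcp [0.5778 0.0125 0.0751] stand [-0.1109 -0.01    0.0751] F [ 0.2 -0.9  1.2] g 0.007
 R [[0.089, 0.347, 0.934], [-0.996, 0.031, 0.083], [0.0, -0.937, 0.348]] beta 69.6
 q [ 0.53  0.5  -0.7   2.15  0.96  0.37 -2.4 ]
1 rows
0,0,0,-0.0096,0.0135,0.0044,1
```

```bash
python3 - <<'E'
from h import *
s=st(); R=s['orientation']
plan(SW([-.13,.001,.060]),R,cl=1,n=2)
E
```

```text
2 rows
0,0,0,-0.0071,0.0041,-0.0105,1,0,0,0,-0.0071,0.0041,-0.0105,1
```

Request:
{"method": "move_arm", "body": {
  "plan": [0,0,0,-0.005,0.002,-0.015,1,0,0,0,-0.007,0.008,-0.006,1,0,0,0,0,0,0,1,0,0,0,0,0,0,1]
}}

```text
time: 5.73
tcp_pos: [0.5644, 0.0139, 0.0685]
orientation: [[0.061, 0.36, 0.931], [-0.998, 0.023, 0.056], [-0.002, -0.933, 0.361]]
wrist_force: [-1.3, -0.7, 0.0]
grip_width: 0.0
```

```bash
python3 - <<'E'
from h import *
where();s=st(); R=s['orientation']
plan(SW([-.104,.001,.064]),R,cl=1)
cv2.imwrite('pics/wrist5.png',vision.grab_frame('wrist')); where()
E
```

```text
t 5.73 tcp [0.5644 0.0139 0.0685] stand [-0.1245 -0.0097  0.0685] F [-1.3 -0.7  0. ] g 0.0
 R [[0.061, 0.36, 0.931], [-0.998, 0.023, 0.056], [-0.002, -0.933, 0.361]] beta 68.8
 q [ 0.46  0.47 -0.62  2.2   1.01  0.31 -2.51]
1 rows
0,0,0,-0.0076,0.0121,0.0187,1
t 5.78 tcp [0.5646 0.014  0.0686] stand [-0.1242 -0.0097  0.0686] F [0.1 0.2 1. ] g 0.005
 R [[0.061, 0.361, 0.931], [-0.998, 0.023, 0.056], [-0.002, -0.932, 0.362]] beta 68.8
 q [ 0.46  0.47 -0.62  2.2   1.01  0.31 -2.51]
```

View pics/wrist5.png

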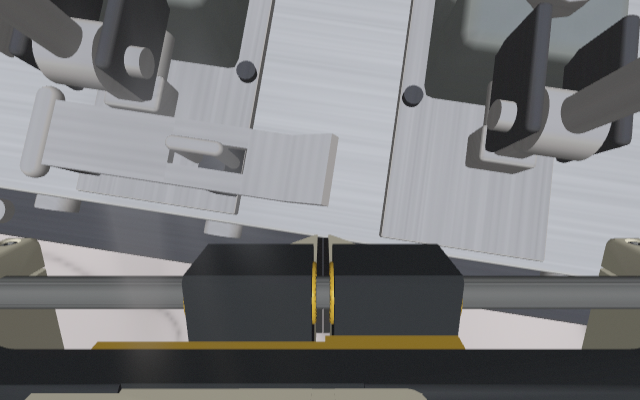

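Request:
{"method": "move_arm", "body": {
  "plan": [0,-6,2,-0.01,0.006,0,1,0,-6,2,-0.006,0.002,0,1,0,0,0,0,0,0,1]
}}

```text
time: 6.03
tcp_pos: [0.568, 0.0278, 0.0657]
orientation: [[0.28, 0.355, 0.892], [-0.96, 0.091, 0.266], [0.013, -0.931, 0.366]]
wrist_force: [0.8, -0.6, -1.5]
grip_width: 0.007
```

```bash
python3 - <<'E'
from search import *
where();s=st(); R=s['orientation']
plan(SW([-.104,.0,.064]),R,cl=1)
q=s['joints']
J,p,R=jac(q,X); print(np.linalg.svd(J)[1].round(3))
q2,e,m=go(q,SW([-.104,.0,.064]),R); print(q2.round(2),e)
E
```

```text
t 6.03 tcp [0.568  0.0278 0.0657] stand [-0.1221  0.0044  0.0657] F [ 0.8 -0.6 -1.5] g 0.007
 R [[0.28, 0.355, 0.892], [-0.96, 0.091, 0.266], [0.013, -0.931, 0.366]] beta 68.5
 q [ 0.58  0.52 -0.74  2.18  1.    0.31 -2.24]
1 rows
0,0,0,0.0107,0.0073,0.0135,1
[1.998 1.696 1.323 0.36  0.293 0.092]
[ 0.59  0.55 -0.75  2.14  0.99  0.33 -2.2 ] 3.6230056769368715e-06
```

Request:
{"method": "move_arm", "body": {
  "plan": [0,0,0,0.004,0.004,0.007,1,0,0,0,0.003,0.003,0.005,1,0,0,0,0,0,0,1]
}}

```text
time: 6.28
tcp_pos: [0.5838, 0.0248, 0.065]
orientation: [[0.27, 0.355, 0.895], [-0.963, 0.091, 0.254], [0.009, -0.93, 0.367]]
wrist_force: [-0.7, 2.4, -0.3]
grip_width: 0.006
```

```bash
python3 - <<'E'
from search import *
where();s=st(); R=s['orientation']
plan(SW([-.104,.0,.064]),R,cl=1)
cv2.imwrite('pics/wrist6.png',vision.grab_frame('wrist'))
E
```

```text
t 6.28 tcp [0.5838 0.0248 0.065 ] stand [-0.1061  0.0028  0.065 ] F [-0.7  2.4 -0.3] g 0.006
 R [[0.27, 0.355, 0.895], [-0.963, 0.091, 0.254], [0.009, -0.93, 0.367]] beta 68.5
 q [ 0.58  0.55 -0.74  2.15  0.99  0.33 -2.22]
1 rows
0,0,0,0.0034,0.0013,0.0005,1
```

View pics/wrist6.png

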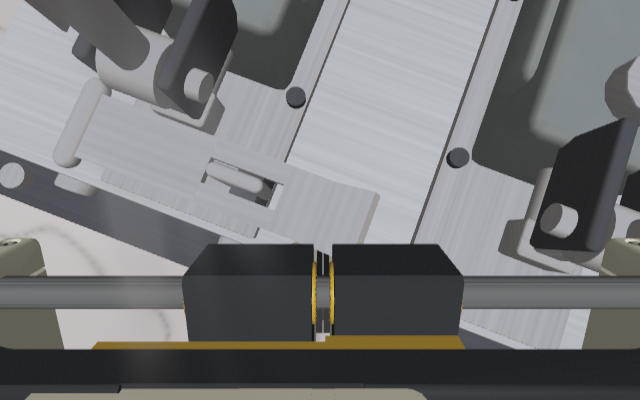

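Request:
{"method": "move_arm", "body": {
  "plan": [0,0,0,0.001,0.001,0.003,1,0,0,0,0,-0.009,0.004,1,0,0,0,0,-0.012,0.005,1,0,0,0,0,0,0,1]
}}

```text
time: 6.67
tcp_pos: [0.5853, 0.0259, 0.0865]
orientation: [[0.265, 0.348, 0.899], [-0.964, 0.089, 0.25], [0.007, -0.933, 0.359]]
wrist_force: [-2.0, 0.5, -0.8]
grip_width: 0.005
```

```bash
python3 - <<'E'
from search import *
where()
cv2.imwrite('pics/wrist7.png',vision.grab_frame('wrist'))
E
```

```text
t 6.67 tcp [0.5853 0.0259 0.0865] stand [-0.1047  0.0041  0.0865] F [-2.   0.5 -0.8] g 0.005
 R [[0.265, 0.348, 0.899], [-0.964, 0.089, 0.25], [0.007, -0.933, 0.359]] beta 68.9
 q [ 0.65  0.53 -0.83  2.13  0.91  0.39 -2.15]
```

View pics/wrist7.png

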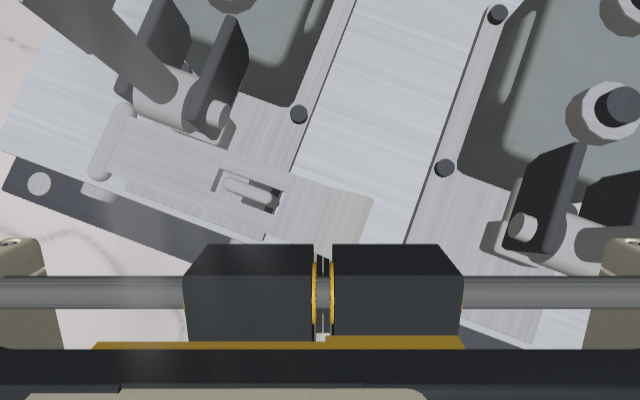

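```bash
python3 - <<'E'
from search import *
s=st();R=s['orientation']; p=WS(s['tcp_pos'])
plan(SW([-.101,.01,.125]),R,cl=1,n=3)
E
```

```text
3 rows
0,0,0,-0.0014,-0.0115,0.0065,1,0,0,0,-0.0014,-0.0115,0.0065,1,0,0,0,-0.0014,-0.0115,0.0065,1
```

Request:
{"method": "move_arm", "body": {
  "plan": [0,0,0,-0.0015,-0.0115,0.006,1,0,0,0,-0.0015,-0.0115,0.006,1,0,0,0,-0.0015,-0.0115,0.006,1,0,0,0,0,0,0,1]
}}

```text
time: 7.05
tcp_pos: [0.585, 0.0297, 0.1213]
orientation: [[0.259, 0.341, 0.904], [-0.966, 0.085, 0.245], [0.007, -0.936, 0.351]]
wrist_force: [-2.2, -0.1, -0.9]
grip_width: 0.007
```

```bash
python3 - <<'E'
from search import *
where()
cv2.imwrite('pics/wrist8.png',vision.grab_frame('wrist'))
a=vision.grab_frame('side')[150:270,225:345]; cv2.imwrite('pics/side8.png',cv2.resize(a,None,fx=4,fy=4,interpolation=cv2.INTER_CUBIC))
E
```

```text
t 7.05 tcp [0.585  0.0297 0.1213] stand [-0.1054  0.0078  0.1213] F [-2.2 -0.1 -0.9] g 0.007
 R [[0.259, 0.341, 0.904], [-0.966, 0.085, 0.245], [0.007, -0.936, 0.351]] beta 69.4
 q [ 0.73  0.5  -0.94  2.11  0.8   0.48 -2.06]
```

View pics/wrist8.png

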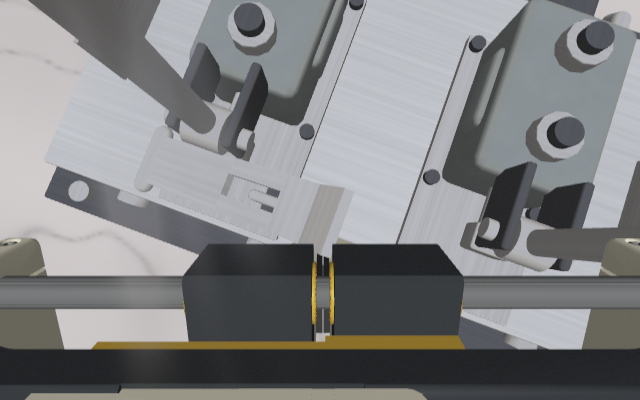

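View pics/side8.png

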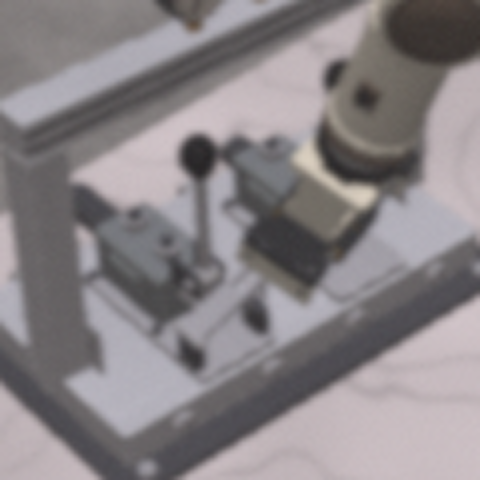

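```bash
python3 - <<'E'
from search import *
s=st();R=s['orientation']; 
A=SW([-.1,.028,.15]);B=SW([-.1,.046,.171]);C=SW([-.1,.072,.188])
plan(A,R,cl=1,n=3);plan(B,R,cl=1,n=2,p0=A,R0=R);plan(C,R,cl=1,n=2,p0=B,R0=R)
E
```

```text
3 rows
0,0,0,-0.0058,-0.0079,0.0073,1,0,0,0,-0.0058,-0.0079,0.0073,1,0,0,0,-0.0058,-0.0079,0.0073,1
2 rows
0,0,0,-0.0084,-0.0088,0.0066,1,0,0,0,-0.0084,-0.0088,0.0066,1
2 rows
0,0,0,-0.0122,-0.0065,0.0072,1,0,0,0,-0.0122,-0.0065,0.0072,1
```

Request:
{"method": "move_arm", "body": {
  "plan": [0,0,0,-0.0055,-0.008,0.007,1,0,0,0,-0.006,-0.008,0.007,1,0,0,0,-0.006,-0.008,0.007,1,0,0,0,-0.0085,-0.009,0.006,1,0,0,0,-0.0085,-0.009,0.006,1,0,0,0,0,0,0,1]
}}

```text
time: 7.65
tcp_pos: [0.5875, 0.0655, 0.1688]
orientation: [[0.252, 0.329, 0.91], [-0.968, 0.078, 0.24], [0.008, -0.941, 0.338]]
wrist_force: [-5.1, -0.3, 2.2]
grip_width: 0.001
```

```bash
python3 - <<'E'
from search import *
where(); s=st(); R=s['orientation']
plan(SW([-.098,.075,.188]),R,cl=1,n=3)
cv2.imwrite('pics/wrist9.png',vision.grab_frame('wrist'))
E
```

```text
t 7.65 tcp [0.5875 0.0655 0.1688] stand [-0.106   0.0437  0.1688] F [-5.1 -0.3  2.2] g 0.001
 R [[0.252, 0.329, 0.91], [-0.968, 0.078, 0.24], [0.008, -0.941, 0.338]] beta 70.2
 q [ 0.73  0.44 -1.04  2.05  0.69  0.6  -2.04]
3 rows
0,0,0,-0.0089,-0.004,0.0079,1,0,0,0,-0.0089,-0.004,0.0079,1,0,0,0,-0.0089,-0.004,0.0079,1
```

View pics/wrist9.png

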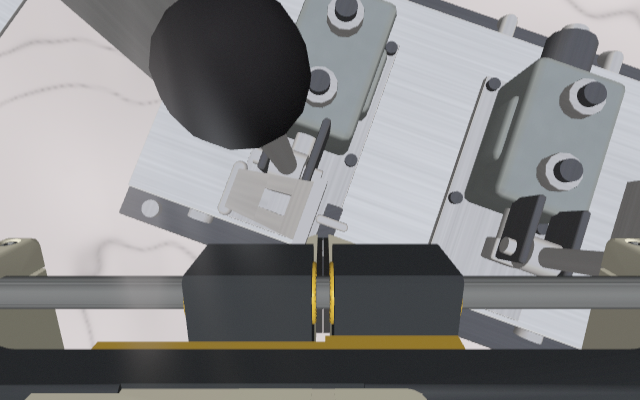

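```bash
python3 - <<'E'
from search import *
s=st(); R=s['orientation']
plan(SW([-.107,.072,.186]),orient(66,12),cl=1,n=3)
q,e,m=go(s['joints'],SW([-.107,.072,.186]),orient(66,12)); print(q.round(2),e)
q,e,m=go(q,SW([-.13,.05,.186]),orient(60,0)); print(q.round(2),e)
q,e,m=go(q,SW([-.095,.05,.186]),orient(60,-5)); print(q.round(2),e)
q,e,m=go(q,SW([-.095,.14,.19]),orient(60,-5)); print(q.round(2),e)
E
```

```text
3 rows
1.4,2.4,-0.8,-0.0093,-0.0047,0.0049,1,1.4,2.4,-0.8,-0.0094,-0.0047,0.0046,1,1.4,2.4,-0.8,-0.0096,-0.0047,0.0044,1
[ 0.6   0.35 -0.96  2.09  0.73  0.53 -2.3 ] 3.527226393610067e-07
[-0.2   0.15 -0.11  2.25  0.69  0.33 -2.57] 0.00029277273909689735
[-0.45  0.21  0.17  2.17  0.6   0.34 -2.57] 3.18664460393098e-07
[-0.92  0.29  0.51  2.1   0.43  0.39 -2.57] 4.859654327976067e-06
```

Request:
{"method": "move_arm", "body": {
  "plan": [1.4,2.4,-0.8,-0.0095,-0.005,0.0045,1,1.4,2.4,-0.8,-0.0095,-0.005,0.0045,1,1.4,2.4,-0.8,-0.0095,-0.005,0.0045,1,0,0,0,0,0,0,1]
}}

```text
time: 8.03
tcp_pos: [0.5886, 0.0935, 0.1862]
orientation: [[0.114, 0.405, 0.907], [-0.994, 0.048, 0.103], [-0.002, -0.913, 0.408]]
wrist_force: [-0.8, 1.1, 0.6]
grip_width: 0.005
```

```bash
python3 - <<'E'
from search import *
where(); s=st(); R=s['orientation']
cv2.imwrite('pics/wrist10.png',vision.grab_frame('wrist'))
a=vision.grab_frame('side')[150:270,225:345]; cv2.imwrite('pics/side10.png',cv2.resize(a,None,fx=4,fy=4,interpolation=cv2.INTER_CUBIC))
E
```

```text
t 8.03 tcp [0.5886 0.0935 0.1862] stand [-0.1073  0.0716  0.1862] F [-0.8  1.1  0.6] g 0.005
 R [[0.114, 0.405, 0.907], [-0.994, 0.048, 0.103], [-0.002, -0.913, 0.408]] beta 65.9
 q [ 0.6   0.35 -0.96  2.09  0.73  0.52 -2.31]
```

View pics/wrist10.png

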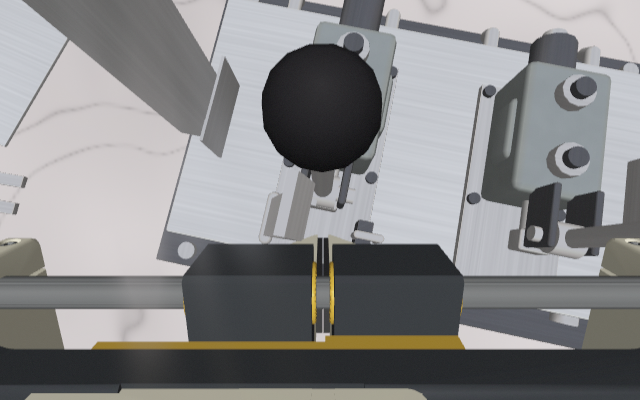

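View pics/side10.png

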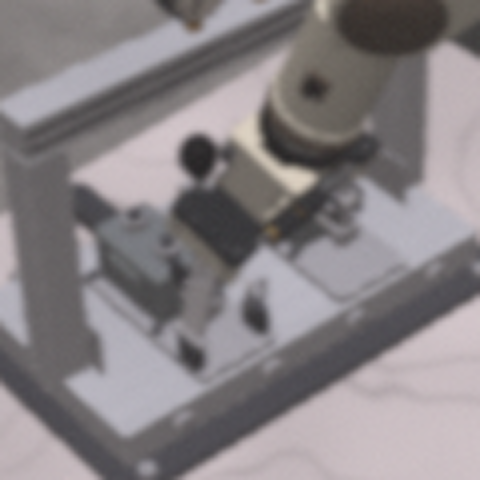

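```bash
python3 - <<'E'
from search import *
s=st(); q=s['joints']; R=s['orientation'];p=s['tcp_pos']
for P,o,n in [([-.107,.1,.193],(62,10),3),([-.107,.13,.193],(62,10),3),([-.107,.15,.187],(62,10),3)]:
    q,e,m=go(q,SW(P),orient(*o)); print(q.round(2),e)
    plan(SW(P),orient(*o),cl=1,n=n,p0=p,R0=R); p=SW(P);R=orient(*o)
E
```

```text
[ 0.47  0.3  -0.88  2.13  0.84  0.47 -2.52] 1.3325987392875553e-06
3 rows
1.4,0.5,-0.2,-0.0102,-0.0016,0.003,1,1.4,0.5,-0.2,-0.0102,-0.0015,0.0029,1,1.4,0.5,-0.2,-0.0102,-0.0015,0.0029,1
[ 0.32  0.3  -0.79  2.11  0.84  0.48 -2.57] 2.2343352728480262e-07
3 rows
0,0,0,-0.0098,0.0008,0.0015,1,0,0,0,-0.0098,0.0008,0.0015,1,0,0,0,-0.0098,0.0008,0.0015,1
[ 0.11  0.28 -0.59  2.1   0.79  0.45 -2.57] 1.956815100306499e-07
3 rows
0,0,0,-0.0066,0.0023,0.0001,1,0,0,0,-0.0066,0.0023,0.0001,1,0,0,0,-0.0066,0.0023,0.0001,1
```

Request:
{"method": "move_arm", "body": {
  "plan": [1.2,-1,0,-0.01,-0.002,0.003,1,1.2,-1,0,-0.01,-0.002,0.003,1,1.2,-1,0,-0.01,-0.0015,0.003,1,0,0,0,0,0,0,1]
}}

```text
time: 8.47
tcp_pos: [0.5918, 0.1159, 0.1915]
orientation: [[0.159, 0.456, 0.876], [-0.987, 0.051, 0.153], [0.026, -0.889, 0.458]]
wrist_force: [0.3, -0.3, -0.3]
grip_width: 0.002
```

```bash
python3 - <<'E'
from search import *
where(); s=st(); q=s['joints']; R=s['orientation'];p=s['tcp_pos']
for P,o,n in [([-.107,.125,.193],(62,15),3),([-.107,.142,.191],(62,15),2)]:
    q,e,m=go(q,SW(P),orient(*o)); print(q.round(2),e)
    plan(SW(P),orient(*o),cl=1,n=n,p0=p,R0=R); p=SW(P);R=orient(*o)
cv2.imwrite('pics/wrist11.png',vision.grab_frame('wrist'))
E
```

```text
t 8.47 tcp [0.5918 0.1159 0.1915] stand [-0.1061  0.0943  0.1915] F [ 0.3 -0.3 -0.3] g 0.002
 R [[0.159, 0.456, 0.876], [-0.987, 0.051, 0.153], [0.026, -0.889, 0.458]] beta 62.7
 q [ 0.52  0.32 -0.92  2.12  0.82  0.47 -2.4 ]
[ 0.47  0.33 -0.92  2.11  0.84  0.46 -2.45] 2.915139797096153e-07
3 rows
0.2,-0,0.6,-0.01,0.0004,0.0023,1,0.2,-0,0.6,-0.01,0.0005,0.0023,1,0.2,-0,0.6,-0.01,0.0006,0.0023,1
[ 0.42  0.34 -0.9   2.1   0.87  0.48 -2.51] 2.2373473830065253e-06
2 rows
0,0,0,-0.0082,0.0019,0.0015,1,0,0,0,-0.0082,0.0019,0.0015,1
```

View pics/wrist11.png

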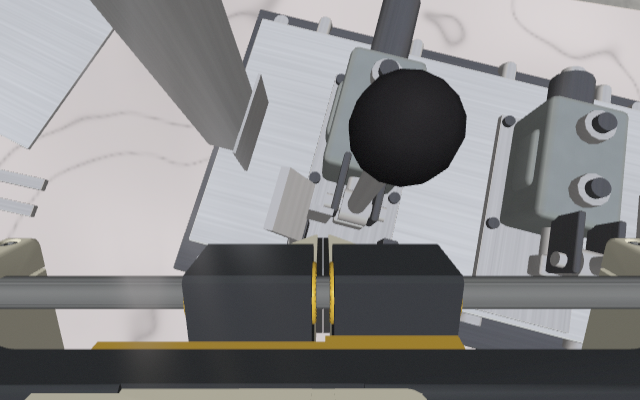

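Request:
{"method": "move_arm", "body": {
  "plan": [0.2,0,0.6,-0.01,0.0005,0.0025,1,0.2,-0.5,0.6,-0.01,0.0005,0.0025,1,0.2,-0.5,0.6,-0.01,0.0005,0.002,1,0,-0.5,0,-0.009,0.002,0.0015,1,0,-0.5,0,-0.009,0.002,0.0015,1,0,0,0,0,0,0,1]
}}

```text
time: 9.02
tcp_pos: [0.5987, 0.1632, 0.19]
orientation: [[0.199, 0.458, 0.867], [-0.98, 0.084, 0.18], [0.01, -0.885, 0.465]]
wrist_force: [0.4, -0.2, -0.6]
grip_width: 0.003
```

```bash
python3 - <<'E'
from search import *
where(); s=st(); R=s['orientation']
cv2.imwrite('pics/wrist12.png',vision.grab_frame('wrist'))
a=vision.grab_frame('side')[150:270,225:345]; cv2.imwrite('pics/side12.png',cv2.resize(a,None,fx=4,fy=4,interpolation=cv2.INTER_CUBIC))
E
```

```text
t 9.02 tcp [0.5987 0.1632 0.19  ] stand [-0.1033  0.1419  0.19  ] F [ 0.4 -0.2 -0.6] g 0.003
 R [[0.199, 0.458, 0.867], [-0.98, 0.084, 0.18], [0.01, -0.885, 0.465]] beta 62.3
 q [ 0.42  0.35 -0.9   2.09  0.87  0.48 -2.47]
```

View pics/wrist12.png

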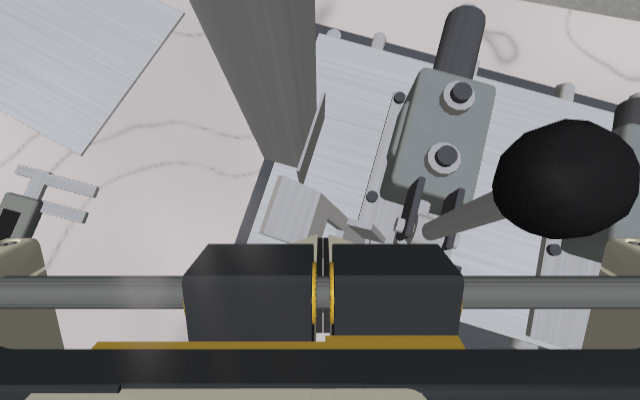

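View pics/side12.png

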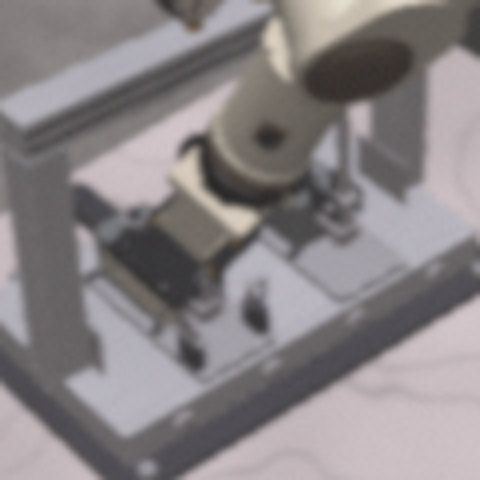

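Request:
{"method": "move_arm", "body": {
  "plan": [0,0,0,-0.01,0.003,0,1,0,0,0,-0.01,0.003,0,1,0,0,0,0,0,0,1,0,0,0,0,0,0,1]
}}

```text
time: 9.45
tcp_pos: [0.5981, 0.1786, 0.1835]
orientation: [[0.193, 0.456, 0.869], [-0.981, 0.079, 0.176], [0.012, -0.886, 0.463]]
wrist_force: [-1.0, 0.4, 0.6]
grip_width: 0.004
```

```bash
python3 - <<'E'
from search import *
where()
cv2.imwrite('pics/wrist13.png',vision.grab_frame('wrist'))
E
```

```text
t 9.45 tcp [0.5981 0.1786 0.1835] stand [-0.1053  0.1573  0.1835] F [-1.   0.4  0.6] g 0.004
 R [[0.193, 0.456, 0.869], [-0.981, 0.079, 0.176], [0.012, -0.886, 0.463]] beta 62.4
 q [ 0.34  0.35 -0.84  2.09  0.89  0.49 -2.53]
```

View pics/wrist13.png

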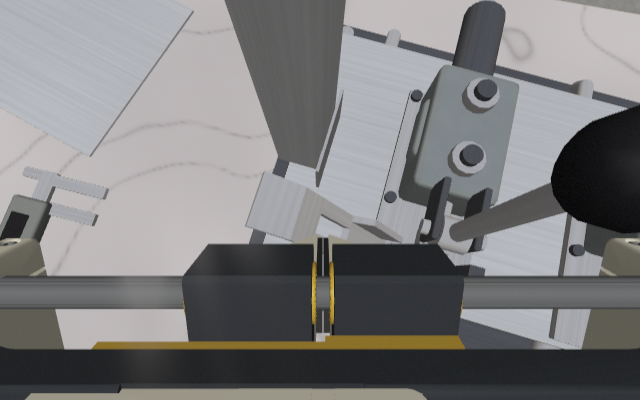

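```bash
python3 - <<'E'
from search import *
s=st(); plan(SW([-.2,.11,.27]),orient(70,15),cl=1)
E
```

```text
4 rows
-1.9,0.3,0,0.005,-0.0312,-0.0131,1,-1.9,0.3,0,0.0051,-0.0307,-0.0141,1,-1.9,0.3,0,0.0052,-0.0302,-0.0151,1,-1.9,0.3,0,0.0052,-0.0297,-0.016,1
```

Request:
{"method": "move_arm", "body": {
  "plan": [-1,0,0,0.008,-0.03,-0.018,1,-1.9,0,0,0.005,-0.031,-0.014,1,-1.9,0,0,0.005,-0.031,-0.015,1,-1.9,0,0,0.005,-0.03,-0.016,1,0,0,0,0,0,0,1]
}}

```text
time: 9.92
tcp_pos: [0.5017, 0.1363, 0.2567]
orientation: [[0.192, 0.352, 0.916], [-0.981, 0.061, 0.182], [0.008, -0.934, 0.357]]
wrist_force: [0.9, -0.1, 0.3]
grip_width: 0.006
```

```bash
python3 - <<'E'
from search import *
where()
cv2.imwrite('pics/wrist14.png',vision.grab_frame('wrist'))
a=vision.grab_frame('side')[150:270,225:345]; cv2.imwrite('pics/side14.png',cv2.resize(a,None,fx=4,fy=4,interpolation=cv2.INTER_CUBIC))
E
```

```text
t 9.92 tcp [0.5017 0.1363 0.2567] stand [-0.1977  0.1067  0.2567] F [ 0.9 -0.1  0.3] g 0.006
 R [[0.192, 0.352, 0.916], [-0.981, 0.061, 0.182], [0.008, -0.934, 0.357]] beta 69.1
 q [ 0.88  0.05 -1.25  2.13  0.19  0.65 -1.87]
```

View pics/wrist14.png

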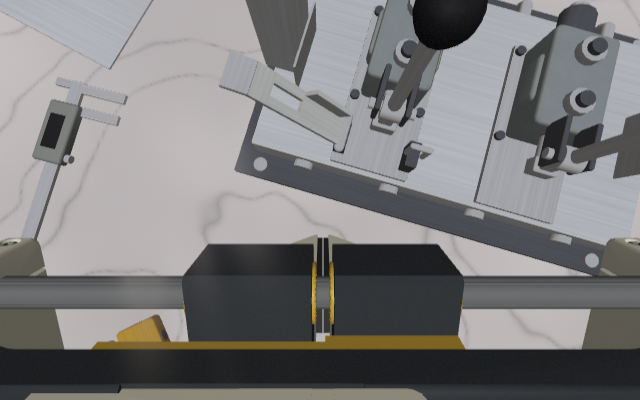

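View pics/side14.png

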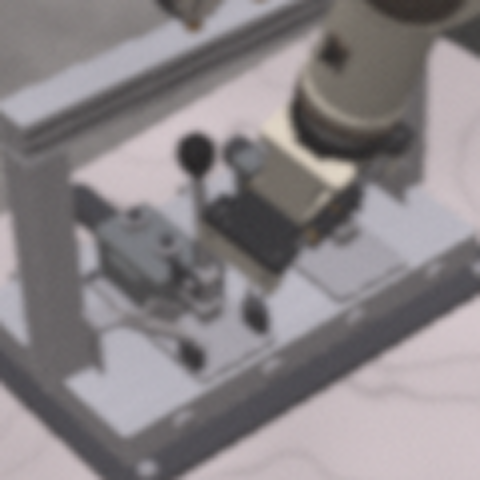

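```bash
cat >> h.py <<'E'
def orientf(beta,yaw=0):
    R=orient(beta,yaw); return np.c_[-R[:,0],R[:,1],-R[:,2]]
E
python3 - <<'E'
from search import *
s=st(); q=s['joints']; R=s['orientation']
q1=q.copy()
Rt=R
for k in range(23): Rt=Rt@Ro.from_rotvec([0,-np.radians(7.1),0]).as_matrix(); q1=step(q1,s['tcp_pos'],Rt)
print(q1.round(2))
for b in (45,50,52,55,58):
    qq=q1
    for P in [[-.15,.08,.24],[-.12,.08,.215],[-.09,.08,.215],[-.06,.08,.215],[-.03,.08,.212]]:
        qq,e,m=go(qq,SW(P),orientf(b)); print(b,P,qq.round(2),round(e,4))
E
```

```text
[ 1.09  0.19 -1.54  2.13  0.44  0.69  0.76]
45 [-0.15, 0.08, 0.24] [ 0.86  0.18 -1.41  2.38  1.59  0.57 -0.37] 0.0007
45 [-0.12, 0.08, 0.215] [ 0.69  0.35 -1.26  2.35  1.74  0.69 -0.43] 0.0
45 [-0.09, 0.08, 0.215] [ 0.66  0.41 -1.21  2.29  1.75  0.71 -0.39] 0.0
45 [-0.06, 0.08, 0.215] [ 0.64  0.46 -1.18  2.23  1.76  0.72 -0.34] 0.0
45 [-0.03, 0.08, 0.212] [ 0.61  0.51 -1.14  2.18  1.77  0.73 -0.29] 0.0
50 [-0.15, 0.08, 0.24] [ 0.73  0.09 -1.2   2.32  1.24  0.44 -0.04] 0.0
50 [-0.12, 0.08, 0.215] [ 0.54  0.23 -1.03  2.29  1.46  0.51 -0.2 ] 0.0
50 [-0.09, 0.08, 0.215] [ 0.53  0.29 -1.01  2.23  1.48  0.54 -0.16] 0.0
50 [-0.06, 0.08, 0.215] [ 0.52  0.35 -0.99  2.17  1.49  0.56 -0.12] 0.0
50 [-0.03, 0.08, 0.212] [ 0.5   0.41 -0.96  2.12  1.5   0.58 -0.09] 0.0
52 [-0.15, 0.08, 0.24] [ 0.69  0.08 -1.15  2.3   1.11  0.44  0.1 ] 0.0
52 [-0.12, 0.08, 0.215] [ 0.49  0.21 -0.96  2.27  1.33  0.48 -0.07] 0.0
52 [-0.09, 0.08, 0.215] [ 0.48  0.27 -0.94  2.21  1.35  0.51 -0.04] 0.0
52 [-0.06, 0.08, 0.215] [ 0.47  0.33 -0.93  2.15  1.36  0.53 -0.  ] 0.0
52 [-0.03, 0.08, 0.212] [ 0.46  0.39 -0.91  2.09  1.38  0.55  0.02] 0.0
55 [-0.15, 0.08, 0.24] [ 0.7   0.1  -1.15  2.26  0.94  0.47  0.28] 0.0
55 [-0.12, 0.08, 0.215] [ 0.5   0.21 -0.96  2.23  1.15  0.49  0.11] 0.0
55 [-0.09, 0.08, 0.215] [ 0.49  0.28 -0.94  2.17  1.18  0.52  0.13] 0.0
55 [-0.06, 0.08, 0.215] [ 0.48  0.34 -0.92  2.11  1.2   0.54  0.16] 0.0
55 [-0.03, 0.08, 0.212] [ 0.46  0.4  -0.9   2.05  1.22  0.56  0.18] 0.0
58 [-0.15, 0.08, 0.24] [ 0.75  0.13 -1.19  2.22  0.84  0.52  0.4 ] 0.0
58 [-0.12, 0.08, 0.215] [ 0.56  0.24 -1.01  2.19  1.03  0.53  0.26] 0.0
58 [-0.09, 0.08, 0.215] [ 0.53  0.3  -0.99  2.13  1.06  0.56  0.27] 0.0
58 [-0.06, 0.08, 0.215] [ 0.51  0.36 -0.96  2.07  1.09  0.59  0.29] 0.0
58 [-0.03, 0.08, 0.212] [ 0.49  0.42 -0.94  2.01  1.11  0.61  0.3 ] 0.0
```

Request:
{"method": "move_arm", "body": {
  "plan": [0,-7.1,0,0,0,0,1,0,-7.1,0,0,0,0,1,0,-7.1,0,0,0,0,1,0,-7.1,0,0,0,0,1,0,-7.1,0,0,0,0,1,0,-7.1,0,0,0,0,1,0,-7.1,0,0,0,0,1,0,-7.1,0,0,0,0,1,0,-7.1,0,0,0,0,1,0,-7.1,0,0,0,0,1]
}}

```text
time: 10.85
tcp_pos: [0.5047, 0.1416, 0.2489]
orientation: [[0.93, 0.355, 0.099], [-0.132, 0.069, 0.989], [0.344, -0.932, 0.111]]
wrist_force: [-0.0, -1.4, 0.4]
grip_width: 0.006
```

```bash
python3 - <<'E'
from search import *
where(); plan(SW([-.17,.08,.25]),orientf(60),cl=1)
E
```

```text
t 10.85 tcp [0.5047 0.1416 0.2489] stand [-0.1951  0.1122  0.2489] F [-0.  -1.4  0.4] g 0.006
 R [[0.93, 0.355, 0.099], [-0.132, 0.069, 0.989], [0.344, -0.932, 0.111]] beta 68.8
 q [ 1.    0.17 -1.44  2.13  0.4   0.66 -0.81]
14 rows
-0.9,-6.6,-0.2,0.0018,0.0003,-0.0023,1,-0.9,-6.6,-0.2,0.0015,0.0004,-0.0024,1,-0.9,-6.6,-0.2,0.0013,0.0004,-0.0026,1,-0.9,-6.6,-0.2,0.0009,0.0005,-0.0027,1,-0.9,-6.6,-0.2,0.0006,0.0005,-0.0028,1,-0.9,-6.6,-0.2,0.0003,0.0005,-0.0029,1,-0.9,-6.6,-0.2,-0,0.0006,-0.0029,1,-0.9,-6.6,-0.2,-0.0004,0.0006,-0.0028,1,-0.9,-6.6,-0.2,-0.0007,0.0007,-0.0027,1,-0.9,-6.6,-0.2,-0.001,0.0007,-0.0026,1
-0.9,-6.6,-0.2,-0.0013,0.0007,-0.0025,1,-0.9,-6.6,-0.2,-0.0016,0.0008,-0.0023,1,-0.9,-6.6,-0.2,-0.0019,0.0008,-0.0021,1,-0.9,-6.6,-0.2,-0.0021,0.0008,-0.0019,1
```

Request:
{"method": "move_arm", "body": {
  "plan": [0,-7,0,0,0,0,1,0,-7,0,0,0,0,1,0,-7,0,0,0,0,1,0,-7,0,0,0,0,1,0,-7,0,0,0,0,1,0,-7,0,0,0,0,1,0,-7,0,0,0,0,1,0,-7,0,0,0,0,1,0,-7,0,0,0,0,1,0,-7,0,0,0,0,1]
}}

```text
time: 11.68
tcp_pos: [0.5061, 0.1542, 0.2403]
orientation: [[0.38, 0.352, -0.855], [0.895, 0.093, 0.436], [0.233, -0.931, -0.28]]
wrist_force: [-0.9, 0.2, 0.4]
grip_width: 0.006
```

```bash
python3 - <<'E'
from search import *
where(); plan(SW([-.16,.081,.24]),orientf(51),cl=1)
E
```

```text
t 11.68 tcp [0.5061 0.1542 0.2403] stand [-0.1948  0.1249  0.2403] F [-0.9  0.2  0.4] g 0.006
 R [[0.38, 0.352, -0.855], [0.895, 0.093, 0.436], [0.233, -0.931, -0.28]] beta 68.6
 q [ 0.99  0.3  -1.52  2.14  0.61  0.7   0.25]
5 rows
-4,-4.4,0.7,-0.006,0.0014,-0.0093,1,-4,-4.4,0.7,-0.0067,0.0021,-0.0087,1,-4,-4.4,0.7,-0.0073,0.0027,-0.008,1,-4,-4.4,0.7,-0.0079,0.0034,-0.0072,1,-4,-4.4,0.7,-0.0084,0.0039,-0.0063,1
```

Request:
{"method": "move_arm", "body": {
  "plan": [-4,-4.4,0.7,-0.006,0.0015,-0.009,1,-4,-4.4,0.7,-0.007,0.002,-0.009,1,-4,-4.4,0.7,-0.007,0.003,-0.008,1,-4,-4.4,0.7,-0.008,0.003,-0.007,1,-4,-4.4,0.7,-0.008,0.004,-0.006,1,0,0,0,0,0,0,1]
}}

```text
time: 12.18
tcp_pos: [0.5375, 0.1204, 0.2359]
orientation: [[0.064, 0.625, -0.778], [0.998, -0.024, 0.062], [0.02, -0.78, -0.625]]
wrist_force: [-0.6, 0.3, 0.1]
grip_width: 0.007
```

```bash
python3 - <<'E'
from search import *
where(); plan(SW([-.14,.081,.22]),orientf(50),cl=1)
cv2.imwrite('pics/wrist15.png',vision.grab_frame('wrist'))
c=cal('wrist'); o=-cv2.Rodrigues(c[1])[0].T@c[2]; print(WS(o)); np.save('c15.npy',np.r_[c[1],c[2]])
E
```

```text
t 12.18 tcp [0.5375 0.1204 0.2359] stand [-0.1606  0.094   0.2359] F [-0.6  0.3  0.1] g 0.007
 R [[0.064, 0.625, -0.778], [0.998, -0.024, 0.062], [0.02, -0.78, -0.625]] beta 51.3
 q [ 0.8   0.1  -1.29  2.32  1.19  0.43  0.01]
1 rows
-1.3,0.3,1.8,-0.0138,0.0249,-0.0061,1
[-0.31466604  0.09119806  0.31356798]
```

View pics/wrist15.png

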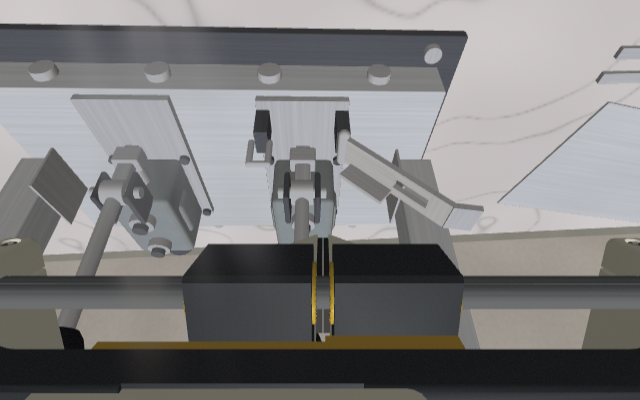

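```bash
python3 - <<'E'
from search import *
plan(SW([-.11,.08,.222]),orientf(50),cl=1,n=3)
E
```

```text
3 rows
-0.5,0,0.6,-0.0055,0.014,-0.0103,1,-0.5,0,0.6,-0.0053,0.0142,-0.0102,1,-0.5,0,0.6,-0.0052,0.0143,-0.0101,1
```

Request:
{"method": "move_arm", "body": {
  "plan": [-0.5,0,0.6,-0.0055,0.014,-0.01,1,-0.5,0,0.6,-0.0055,0.014,-0.01,1,-0.5,0,0.6,-0.005,0.014,-0.01,1,0,0,0,0,0,0,1,0,0,0,0,0,0,1]
}}

```text
time: 12.65
tcp_pos: [0.5873, 0.1099, 0.2179]
orientation: [[0.086, 0.632, -0.771], [0.996, -0.043, 0.075], [0.014, -0.774, -0.633]]
wrist_force: [0.0, 1.2, 0.1]
grip_width: 0.002
```

```bash
python3 - <<'E'
from search import *
where(); plan(SW([-.09,.08,.222]),orientf(50),cl=1,n=3)
cv2.imwrite('pics/wrist16.png',vision.grab_frame('wrist'))
a=vision.grab_frame('side')[130:250,225:345]; cv2.imwrite('pics/side16.png',cv2.resize(a,None,fx=4,fy=4,interpolation=cv2.INTER_CUBIC))
E
```

```text
t 12.65 tcp [0.5873 0.1099 0.2179] stand [-0.11    0.0879  0.2179] F [0.  1.2 0.1] g 0.002
 R [[0.086, 0.632, -0.771], [0.996, -0.043, 0.075], [0.014, -0.774, -0.633]] beta 50.7
 q [ 0.65  0.3  -1.17  2.26  1.45  0.58 -0.15]
3 rows
-0.2,-0.1,0.2,-0.0026,0.0031,-0.006,1,-0.2,-0.1,0.2,-0.0026,0.0032,-0.006,1,-0.2,-0.1,0.2,-0.0026,0.0032,-0.006,1
```

View pics/side16.png

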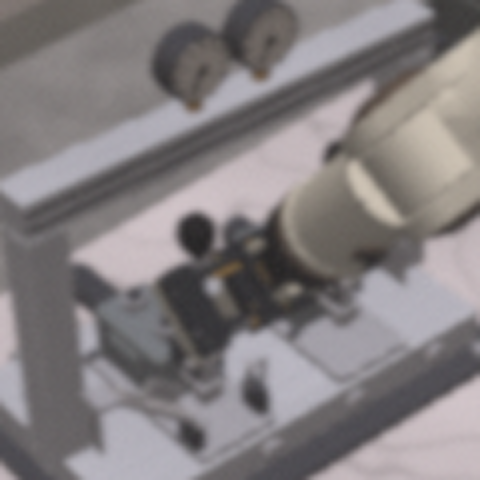

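View pics/wrist16.png

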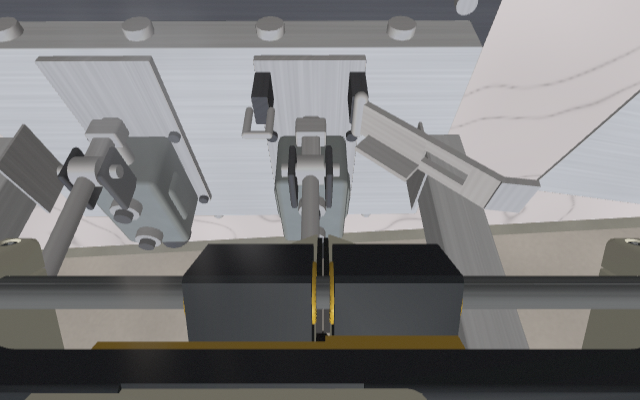

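Request:
{"method": "move_arm", "body": {
  "plan": [-0.2,0,0.2,-0.003,0.003,-0.006,1,-0.2,0,0.2,-0.003,0.003,-0.006,1,-0.2,0,0.2,-0.003,0.003,-0.006,1,0,0,0,0,0,0,1]
}}

```text
time: 13.08
tcp_pos: [0.6068, 0.0983, 0.2246]
orientation: [[0.092, 0.641, -0.762], [0.996, -0.056, 0.073], [0.004, -0.766, -0.643]]
wrist_force: [1.2, -0.4, 0.2]
grip_width: 0.004
```

```bash
python3 - <<'E'
from search import *
where(); plan(SW([-.08,.08,.221]),orientf(50),cl=1,n=3)
E
```

```text
t 13.08 tcp [0.6068 0.0983 0.2246] stand [-0.0896  0.078   0.2246] F [ 1.2 -0.4  0.2] g 0.004
 R [[0.092, 0.641, -0.762], [0.996, -0.056, 0.073], [0.004, -0.766, -0.643]] beta 50.0
 q [ 0.65  0.32 -1.15  2.22  1.46  0.59 -0.13]
3 rows
0,-0.1,-0,0.0007,0.003,-0.0017,1,0,-0.1,-0,0.0007,0.003,-0.0017,1,0,-0.1,-0,0.0007,0.003,-0.0017,1
```

Request:
{"method": "move_arm", "body": {
  "plan": [0,0,0,0.0005,0.003,-0.002,1,0,0,0,0.0005,0.003,-0.002,1,0,0,0,0,0.003,-0.003,1,0,0,0,0,0,0,1]
}}

```text
time: 13.42
tcp_pos: [0.6196, 0.0971, 0.2231]
orientation: [[0.094, 0.642, -0.761], [0.996, -0.058, 0.074], [0.003, -0.764, -0.645]]
wrist_force: [-1.1, -0.5, -0.8]
grip_width: 0.003
```

```bash
python3 - <<'E'
from search import *
where()
E
```

```text
t 13.42 tcp [0.6196 0.0971 0.2231] stand [-0.0767  0.0779  0.2231] F [-1.1 -0.5 -0.8] g 0.003
 R [[0.094, 0.642, -0.761], [0.996, -0.058, 0.074], [0.003, -0.764, -0.645]] beta 49.9
 q [ 0.63  0.35 -1.13  2.2   1.48  0.6  -0.12]
```

Request:
{"method": "move_arm", "body": {
  "plan": [0,0,0,0,0.003,-0.003,1,0,0,0,0,0.003,-0.003,1]
}}

```text
time: 13.58
tcp_pos: [0.6278, 0.0968, 0.2219]
orientation: [[0.093, 0.642, -0.761], [0.996, -0.058, 0.073], [0.003, -0.765, -0.644]]
wrist_force: [-1.8, -0.2, 0.9]
grip_width: 0.006
```

Request:
{"method": "move_arm", "body": {
  "plan": [0,0,0,0,0.003,-0.003,1]
}}

```text
time: 13.67
tcp_pos: [0.6322, 0.0964, 0.2213]
orientation: [[0.093, 0.641, -0.762], [0.996, -0.058, 0.073], [0.003, -0.765, -0.644]]
wrist_force: [-1.3, -0.8, 1.3]
grip_width: 0.003
```

```bash
python3 - <<'E'
from search import *
where()
E
```

```text
t 13.67 tcp [0.6322 0.0964 0.2213] stand [-0.0641  0.0784  0.2213] F [-1.3 -0.8  1.3] g 0.003
 R [[0.093, 0.641, -0.762], [0.996, -0.058, 0.073], [0.003, -0.765, -0.644]] beta 49.9
 q [ 0.62  0.38 -1.12  2.18  1.49  0.62 -0.11]
```

Request:
{"method": "move_arm", "body": {
  "plan": [0,0,0,0,0.002,-0.002,1]
}}

```text
time: 13.75
tcp_pos: [0.6355, 0.0962, 0.221]
orientation: [[0.093, 0.641, -0.762], [0.996, -0.058, 0.073], [0.003, -0.765, -0.644]]
wrist_force: [-1.7, -0.5, 0.9]
grip_width: 0.006
```

Request:
{"method": "move_arm", "body": {
  "plan": [0,0,0,0,0.002,-0.002,1]
}}

```text
time: 13.83
tcp_pos: [0.6385, 0.0959, 0.2205]
orientation: [[0.093, 0.641, -0.762], [0.996, -0.058, 0.073], [0.003, -0.765, -0.644]]
wrist_force: [-7.0, 0.0, 3.4]
grip_width: 0.003
```

Request:
{"method": "move_arm", "body": {
  "plan": [0,0,0,0,0.002,-0.002,1]
}}

```text
time: 13.92
tcp_pos: [0.6406, 0.0958, 0.2198]
orientation: [[0.093, 0.64, -0.763], [0.996, -0.058, 0.072], [0.002, -0.766, -0.643]]
wrist_force: [-18.8, -2.0, 14.2]
grip_width: 0.005
```

Request:
{"method": "move_arm", "body": {
  "plan": [0,0,0,0,0.0003,-0.002,1]
}}

```text
time: 14.0
tcp_pos: [0.6409, 0.0957, 0.2198]
orientation: [[0.093, 0.638, -0.764], [0.996, -0.059, 0.072], [0.001, -0.768, -0.641]]
wrist_force: [-17.8, -1.4, 9.7]
grip_width: 0.002
```

Request:
{"method": "move_arm", "body": {
  "plan": [0,0,0,0,0.001,-0.0026,1]
}}

```text
time: 14.08
tcp_pos: [0.6415, 0.0957, 0.2196]
orientation: [[0.092, 0.636, -0.766], [0.996, -0.06, 0.07], [-0.001, -0.769, -0.639]]
wrist_force: [-20.8, -1.9, 14.2]
grip_width: 0.002
```

```bash
python3 - <<'E'
from search import *
where(); print(st()['wrist_torque'].round(2))
cv2.imwrite('pics/wrist17.png',vision.grab_frame('wrist'))
a=vision.grab_frame('side')[130:250,225:345]; cv2.imwrite('pics/side17.png',cv2.resize(a,None,fx=5,fy=5,interpolation=cv2.INTER_CUBIC))
where()
E
```

```text
t 14.08 tcp [0.6415 0.0957 0.2196] stand [-0.0548  0.0785  0.2196] F [-20.8  -1.9  14.2] g 0.002
 R [[0.092, 0.636, -0.766], [0.996, -0.06, 0.07], [-0.001, -0.769, -0.639]] beta 50.3
 q [ 0.61  0.41 -1.11  2.15  1.49  0.63 -0.08]
[-0.37  2.   -0.58]
t 14.18 tcp [0.6415 0.0957 0.2197] stand [-0.0548  0.0784  0.2197] F [-17.8  -1.9  11.5] g 0.005
 R [[0.093, 0.636, -0.766], [0.996, -0.06, 0.07], [-0.001, -0.769, -0.639]] beta 50.3
 q [ 0.61  0.41 -1.11  2.15  1.49  0.63 -0.08]
```

View pics/wrist17.png

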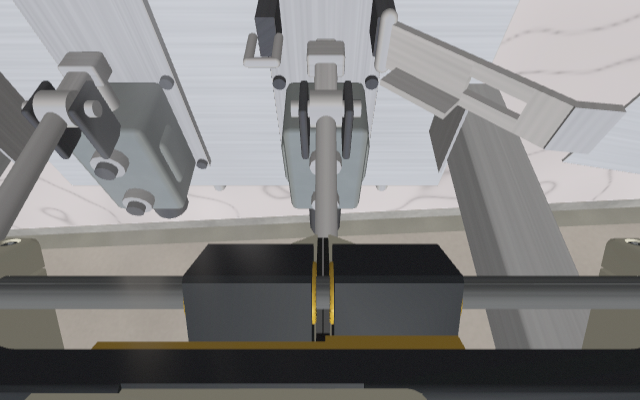

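View pics/side17.png

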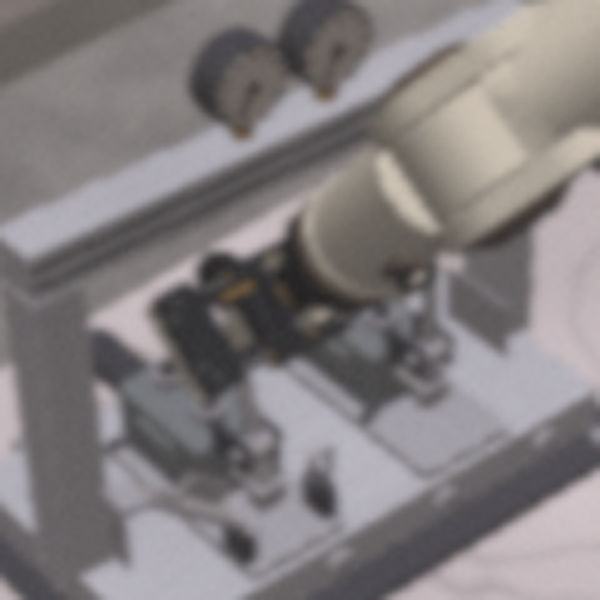

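Request:
{"method": "move_arm", "body": {
  "plan": [0,0,0,0,-0.013,0.015,1,0,0,0,0,-0.013,0.015,1,0,0,0,0,-0.012,0.011,1,0,0,0,0,-0.012,-0.01,1,0,0,0,0,-0.011,-0.01,1,0,0,0,0,0,0,1]
}}

```text
time: 14.68
tcp_pos: [0.5837, 0.1019, 0.2519]
orientation: [[0.09, 0.634, -0.768], [0.996, -0.059, 0.069], [-0.001, -0.771, -0.636]]
wrist_force: [1.4, 0.1, 1.0]
grip_width: 0.001
```

```bash
python3 - <<'E'
from search import *
where(); plan(SW([-.105,.08,.252]),orientf(50),cl=1,n=2)
cv2.imwrite('pics/wrist18.png',vision.grab_frame('wrist'))
a=vision.grab_frame('side')[130:250,225:345]; cv2.imwrite('pics/side18.png',cv2.resize(a,None,fx=5,fy=5,interpolation=cv2.INTER_CUBIC))
E
```

```text
t 14.68 tcp [0.5837 0.1019 0.2519] stand [-0.1129  0.0796  0.2519] F [1.4 0.1 1. ] g 0.001
 R [[0.09, 0.634, -0.768], [0.996, -0.059, 0.069], [-0.001, -0.771, -0.636]] beta 50.5
 q [ 0.76  0.2  -1.24  2.23  1.25  0.53  0.04]
2 rows
-0.2,-0,-0.1,0.0002,0.0025,-0.0031,1,-0.2,-0,-0.1,0.0002,0.0025,-0.0031,1
```

View pics/wrist18.png

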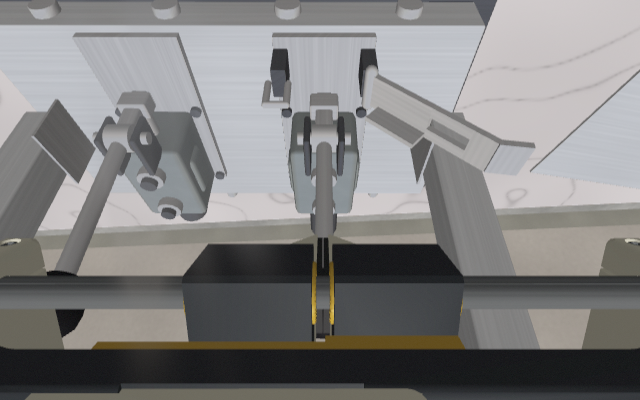

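View pics/side18.png

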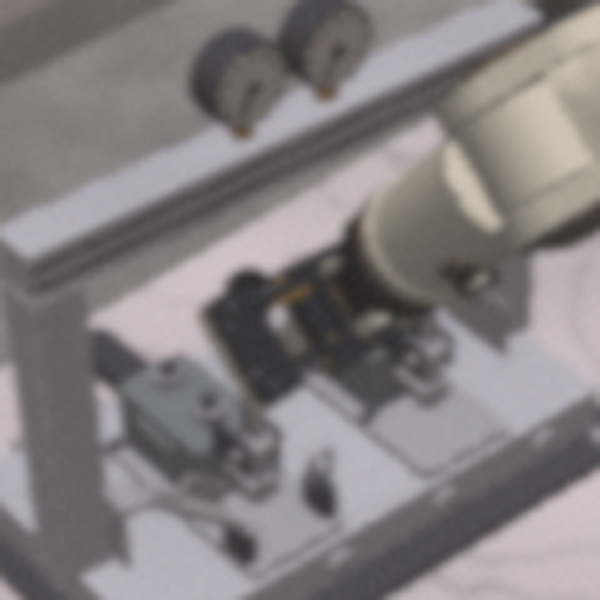

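Request:
{"method": "move_arm", "body": {
  "plan": [0,0,0,0,0.0035,-0.0037,1,0,0,0,0,0.0035,-0.0037,1,0,0,0,0,0.0035,-0.0037,1,0,0,0,0,0.0035,-0.0037,1]
}}

```text
time: 15.12
tcp_pos: [0.6044, 0.0971, 0.2455]
orientation: [[0.094, 0.63, -0.771], [0.996, -0.061, 0.071], [-0.002, -0.774, -0.633]]
wrist_force: [-0.8, -0.2, 0.2]
grip_width: 0.004
```

Request:
{"method": "move_arm", "body": {
  "plan": [0,0,0,0,0.0035,-0.0035,1,0,0,0,0,0.0035,-0.0035,1]
}}

```text
time: 15.28
tcp_pos: [0.6152, 0.0962, 0.2428]
orientation: [[0.094, 0.628, -0.773], [0.996, -0.06, 0.072], [-0.001, -0.776, -0.631]]
wrist_force: [-0.7, -0.0, 0.4]
grip_width: 0.001
```

```bash
python3 - <<'E'
from search import *
where()
E
```

```text
t 15.28 tcp [0.6152 0.0962 0.2428] stand [-0.0811  0.0766  0.2428] F [-0.7 -0.   0.4] g 0.001
 R [[0.094, 0.628, -0.773], [0.996, -0.06, 0.072], [-0.001, -0.776, -0.631]] beta 50.9
 q [ 0.69  0.31 -1.18  2.18  1.33  0.59  0.02]
```

Request:
{"method": "move_arm", "body": {
  "plan": [0,0,0,0.001,0.0005,-0.0045,1,0,0,0,0.001,0.0005,-0.0045,1]
}}

```text
time: 15.45
tcp_pos: [0.623, 0.0971, 0.2457]
orientation: [[0.095, 0.624, -0.775], [0.995, -0.06, 0.074], [-0.0, -0.779, -0.627]]
wrist_force: [-0.9, 0.3, -0.9]
grip_width: 0.004
```

```bash
python3 - <<'E'
from search import *
where()
E
```

```text
t 15.45 tcp [0.623  0.0971 0.2457] stand [-0.0733  0.0782  0.2457] F [-0.9  0.3 -0.9] g 0.004
 R [[0.095, 0.624, -0.775], [0.995, -0.06, 0.074], [-0.0, -0.779, -0.627]] beta 51.1
 q [ 0.69  0.32 -1.18  2.16  1.32  0.6   0.05]
```

Request:
{"method": "move_arm", "body": {
  "plan": [0,0,0,0,0.0015,-0.0024,1,0,0,0,0,0.0015,-0.0024,1]
}}

```text
time: 15.62
tcp_pos: [0.6291, 0.0969, 0.2462]
orientation: [[0.095, 0.624, -0.776], [0.995, -0.059, 0.074], [0.0, -0.779, -0.627]]
wrist_force: [-0.9, -0.4, -1.7]
grip_width: 0.003
```

Request:
{"method": "move_arm", "body": {
  "plan": [0,0,0,0,0.0013,-0.002,1]
}}

```text
time: 15.7
tcp_pos: [0.6315, 0.0967, 0.2463]
orientation: [[0.095, 0.623, -0.776], [0.995, -0.059, 0.074], [0.0, -0.78, -0.626]]
wrist_force: [-1.0, -0.1, -2.0]
grip_width: 0.004
```

Request:
{"method": "move_arm", "body": {
  "plan": [0,0,0,0,0.0013,-0.002,1]
}}

```text
time: 15.78
tcp_pos: [0.6336, 0.0965, 0.2461]
orientation: [[0.095, 0.623, -0.777], [0.995, -0.059, 0.074], [0.0, -0.78, -0.626]]
wrist_force: [-5.5, 0.0, -1.5]
grip_width: 0.003
```

Request:
{"method": "move_arm", "body": {
  "plan": [0,0,0,0,0.0013,-0.0018,1]
}}

```text
time: 15.87
tcp_pos: [0.6349, 0.0965, 0.2456]
orientation: [[0.095, 0.622, -0.778], [0.996, -0.059, 0.074], [-0.0, -0.781, -0.624]]
wrist_force: [-10.7, 0.2, 3.2]
grip_width: 0.003
```

Request:
{"method": "move_arm", "body": {
  "plan": [0,0,0,0,0.0013,-0.0016,1]
}}

```text
time: 15.95
tcp_pos: [0.6359, 0.0965, 0.2449]
orientation: [[0.094, 0.62, -0.779], [0.996, -0.06, 0.073], [-0.001, -0.782, -0.623]]
wrist_force: [-13.9, -1.2, 7.0]
grip_width: 0.004
```

Request:
{"method": "move_arm", "body": {
  "plan": [0,0,0,0,0.0008,-0.0022,1]
}}

```text
time: 16.03
tcp_pos: [0.6364, 0.0966, 0.2446]
orientation: [[0.094, 0.619, -0.78], [0.996, -0.06, 0.072], [-0.003, -0.783, -0.621]]
wrist_force: [-15.9, -0.9, 6.7]
grip_width: 0.007
```

Request:
{"method": "move_arm", "body": {
  "plan": [0,0,0,0,0.0008,-0.0024,1]
}}

```text
time: 16.12
tcp_pos: [0.6368, 0.0966, 0.2444]
orientation: [[0.093, 0.616, -0.782], [0.996, -0.062, 0.07], [-0.005, -0.785, -0.62]]
wrist_force: [-17.0, -1.6, 7.0]
grip_width: 0.003
```

Request:
{"method": "move_arm", "body": {
  "plan": [0.3,0,0,0,0.0008,-0.0028,1]
}}

```text
time: 16.2
tcp_pos: [0.6371, 0.0966, 0.2443]
orientation: [[0.093, 0.61, -0.787], [0.996, -0.063, 0.069], [-0.007, -0.79, -0.613]]
wrist_force: [-16.4, -2.1, 8.3]
grip_width: 0.007
```

Request:
{"method": "move_arm", "body": {
  "plan": [-0.5,0,0,0,0.001,-0.0035,1]
}}

```text
time: 16.28
tcp_pos: [0.6382, 0.0965, 0.2443]
orientation: [[0.092, 0.614, -0.784], [0.996, -0.064, 0.067], [-0.009, -0.787, -0.617]]
wrist_force: [-13.8, 0.0, 2.8]
grip_width: 0.006
```

Request:
{"method": "move_arm", "body": {
  "plan": [-0.5,0,0,0,0.001,-0.003,1]
}}

```text
time: 16.37
tcp_pos: [0.6392, 0.0964, 0.2441]
orientation: [[0.092, 0.619, -0.78], [0.996, -0.066, 0.065], [-0.011, -0.783, -0.622]]
wrist_force: [-10.9, -1.1, 2.3]
grip_width: 0.006
```

Request:
{"method": "move_arm", "body": {
  "plan": [-0.4,0,0,0,0.001,-0.0025,1]
}}

```text
time: 16.45
tcp_pos: [0.6402, 0.0963, 0.2439]
orientation: [[0.092, 0.623, -0.777], [0.996, -0.067, 0.064], [-0.012, -0.78, -0.626]]
wrist_force: [-9.1, -0.4, 3.5]
grip_width: 0.008
```

```bash
python3 - <<'E'
from search import *
where()
a=vision.grab_frame('side')[130:250,225:345]; b=vision.grab_frame('wrist'); where()
cv2.imwrite('pics/s19.png',cv2.resize(a,None,fx=5,fy=5,interpolation=cv2.INTER_CUBIC)); cv2.imwrite('pics/w19.png',b)
for t in (0,.1,.2,.25,.3): 
    P=SW([-.065+.135*np.sin(t),.08,.127+.135*np.cos(t)]); print(t,(proj('side',[P])[0]-[225,130])*5)
E
```

```text
t 16.45 tcp [0.6402 0.0963 0.2439] stand [-0.0562  0.0789  0.2439] F [-9.1 -0.4  3.5] g 0.008
 R [[0.092, 0.623, -0.777], [0.996, -0.067, 0.064], [-0.012, -0.78, -0.626]] beta 51.2
 q [ 0.65  0.37 -1.15  2.12  1.34  0.64  0.06]
t 16.55 tcp [0.6404 0.0963 0.2439] stand [-0.056   0.0789  0.2439] F [-7.9 -0.6  1.4] g 0.005
 R [[0.092, 0.623, -0.777], [0.996, -0.067, 0.064], [-0.012, -0.779, -0.626]] beta 51.2
 q [ 0.65  0.37 -1.15  2.12  1.34  0.64  0.06]
0 [245.72151936 288.98300028]
0.1 [233.37095106 280.29378826]
0.2 [221.36386854 273.35600285]
0.25 [215.5301246  270.56078317]
0.3 [209.83025282 268.22064154]
```

View pics/s19.png

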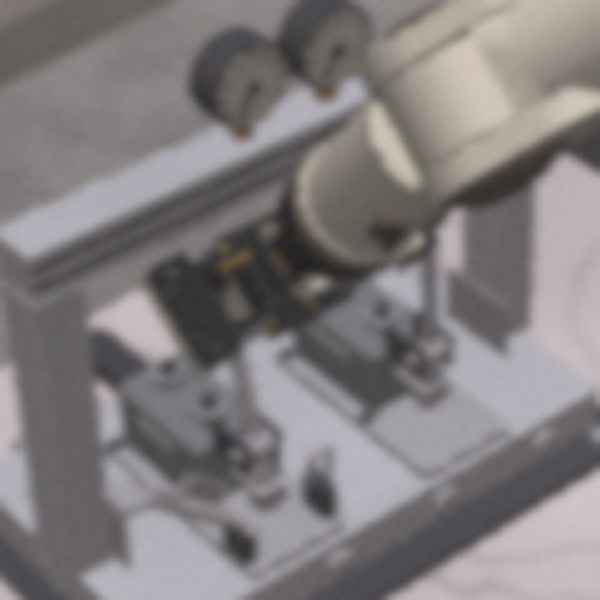

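View pics/w19.png

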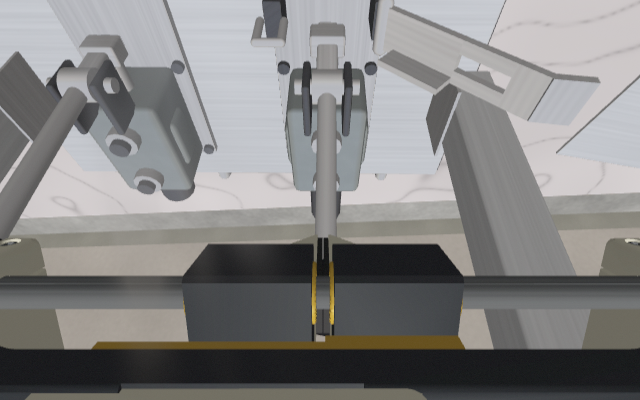

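```bash
python3 - <<'E'
from search import *
im=cv2.imread('pics/w19.png'); c=cal('wrist'); K=c[0]; Rm=cv2.Rodrigues(c[1])[0]
g=cv2.cvtColor(im,cv2.COLOR_BGR2GRAY)
for v in (130,150,170,190,200,210,220,228): print(v,g[v,306:346].tolist())
for t in (0,.1,.15,.2,.25,.3,.35,.4):
    L=[]
    for r in np.linspace(.02,.118,200):
        P=SW([-.065+r*np.sin(t),.08,.127+r*np.cos(t)]); u,v=proj('wrist',[P],c)[0]; d=(Rm@P+c[2])[2]; L.append((v,K[0,0]*.012/d,u,r))
    L=np.array(L); print(t,[tuple(np.round(L[np.argmin(abs(L[:,0]-v))],3)) for v in (150,190,228)])
E
```

```text
130 [91, 93, 92, 90, 70, 128, 150, 152, 151, 135, 128, 115, 123, 131, 135, 139, 141, 143, 146, 148, 149, 149, 148, 144, 142, 140, 136, 131, 127, 118, 112, 142, 149, 149, 150, 149, 49, 86, 89, 92]
150 [151, 151, 150, 149, 150, 150, 158, 186, 186, 185, 167, 118, 125, 133, 137, 140, 141, 143, 146, 148, 150, 148, 147, 145, 141, 138, 136, 132, 128, 119, 145, 185, 185, 184, 153, 149, 149, 150, 150, 150]
170 [149, 150, 150, 151, 150, 151, 151, 150, 150, 150, 119, 120, 128, 133, 138, 140, 143, 145, 148, 148, 150, 149, 147, 144, 141, 138, 135, 133, 127, 119, 125, 148, 149, 149, 149, 150, 150, 149, 151, 150]
190 [154, 154, 154, 155, 154, 133, 133, 134, 143, 131, 115, 124, 130, 134, 139, 141, 143, 146, 148, 148, 149, 148, 146, 143, 140, 138, 137, 132, 127, 120, 139, 152, 146, 145, 145, 144, 145, 146, 146, 145]
200 [207, 207, 207, 208, 207, 60, 69, 81, 83, 89, 116, 125, 132, 136, 139, 141, 144, 145, 148, 149, 149, 148, 146, 144, 139, 139, 136, 132, 127, 118, 93, 82, 77, 69, 108, 209, 210, 209, 210, 210]
210 [164, 163, 164, 165, 166, 117, 67, 76, 83, 95, 118, 126, 132, 136, 139, 142, 143, 145, 14
[... 1836 characters left out ...]
23.44), np.float64(0.046)), (np.float64(189.704), np.float64(20.437), np.float64(323.045), np.float64(0.072)), (np.float64(228.149), np.float64(21.177), np.float64(322.66), np.float64(0.095))]
0.35 [(np.float64(150.276), np.float64(19.455), np.float64(323.474), np.float64(0.045)), (np.float64(190.017), np.float64(20.081), np.float64(323.098), np.float64(0.071)), (np.float64(228.203), np.float64(20.683), np.float64(322.737), np.float64(0.094))]
0.4 [(np.float64(150.138), np.float64(19.244), np.float64(323.509), np.float64(0.044)), (np.float64(189.994), np.float64(19.742), np.float64(323.152), np.float64(0.07)), (np.float64(227.833), np.float64(20.214), np.float64(322.813), np.float64(0.093))]
```

Request:
{"method": "move_arm", "body": {
  "plan": [0,0,0,0,0.001,-0.0025,1]
}}

```text
time: 16.63
tcp_pos: [0.6415, 0.0961, 0.2439]
orientation: [[0.091, 0.622, -0.778], [0.996, -0.067, 0.063], [-0.013, -0.78, -0.625]]
wrist_force: [-5.9, -0.4, 0.2]
grip_width: 0.006
```

Request:
{"method": "move_arm", "body": {
  "plan": [0,0,0,0,0.001,-0.0025,1]
}}

```text
time: 16.72
tcp_pos: [0.643, 0.096, 0.2439]
orientation: [[0.091, 0.62, -0.779], [0.996, -0.068, 0.062], [-0.014, -0.781, -0.624]]
wrist_force: [-3.0, 0.8, -1.0]
grip_width: 0.002
```

Request:
{"method": "move_arm", "body": {
  "plan": [0,0,0,0,0.001,-0.002,1]
}}

```text
time: 16.8
tcp_pos: [0.6451, 0.0958, 0.2444]
orientation: [[0.09, 0.62, -0.779], [0.996, -0.068, 0.061], [-0.015, -0.781, -0.624]]
wrist_force: [-0.0, -0.1, -1.2]
grip_width: 0.006
```

```bash
cat > rodang.py <<'E'
from search import *
from scipy.optimize import least_squares as LS
def meas(fn,c):
    im=cv2.imread(fn); K=c[0]; Rm=cv2.Rodrigues(c[1])[0]; g=cv2.cvtColor(im,cv2.COLOR_BGR2GRAY).astype(float)
    out=[]
    for v in range(120,231,5):
        row=g[v,295:355]; print(v,row.astype(int).tolist()) if v in() else None
    return im
E
python3 - <<'E'
from search import *
where(); b=vision.grab_frame('wrist'); cv2.imwrite('pics/w20.png',b)
g=cv2.cvtColor(b,cv2.COLOR_BGR2GRAY)
for v in (130,150,170,190,210,220,228): print(v,g[v,306:346].tolist())
E
```

```text
t 16.8 tcp [0.6451 0.0958 0.2444] stand [-0.0512  0.0789  0.2444] F [-0.  -0.1 -1.2] g 0.006
 R [[0.09, 0.62, -0.779], [0.996, -0.068, 0.061], [-0.015, -0.781, -0.624]] beta 51.4
 q [ 0.65  0.38 -1.15  2.11  1.33  0.65  0.08]
130 [95, 86, 89, 109, 126, 151, 143, 110, 105, 108, 110, 107, 123, 132, 139, 143, 146, 149, 151, 154, 155, 156, 154, 153, 149, 145, 144, 139, 134, 127, 115, 111, 109, 108, 107, 141, 148, 110, 83, 90]
150 [148, 150, 150, 150, 150, 150, 150, 149, 149, 150, 153, 114, 127, 135, 141, 145, 147, 150, 152, 154, 156, 156, 154, 152, 148, 146, 143, 138, 134, 126, 125, 156, 148, 149, 149, 149, 149, 149, 150, 150]
170 [148, 148, 149, 148, 149, 148, 149, 150, 143, 110, 102, 120, 130, 137, 141, 146, 148, 150, 153, 155, 155, 155, 153, 151, 147, 145, 143, 138, 133, 124, 109, 121, 141, 148, 149, 149, 150, 150, 150, 150]
190 [207, 207, 207, 207, 178, 60, 71, 80, 83, 85, 115, 125, 134, 139, 143, 146, 149, 150, 153, 155, 156, 155, 153, 151, 147, 145, 142, 138, 132, 124, 102, 84, 82, 76, 66, 108, 208, 208, 208, 208]
210 [163, 162, 162, 162, 164, 142, 65, 74, 82, 89, 118, 129, 136, 140, 144, 147, 149, 152, 154, 156, 156, 155, 154, 149, 146, 144, 141, 138, 132, 123, 99, 76, 70, 60, 132, 158, 161, 163, 164, 165]
220 [162, 161, 158, 157, 157, 159, 160, 160, 159, 132, 122, 129, 137, 141, 144, 148, 150, 151, 154, 156, 156, 154, 152, 151, 146, 143, 142, 138, 131, 123, 118, 157, 157, 158, 158, 159, 157, 156, 159, 159]
228 [134, 133, 133, 134, 133, 133, 133, 133, 134, 115, 122, 131, 137, 142, 145, 146, 150, 153, 154, 156, 155, 155, 153, 148, 146, 145, 141, 137, 131, 122, 118, 135, 134, 134, 134, 133, 134, 134, 134, 135]
```

View pics/w20.png

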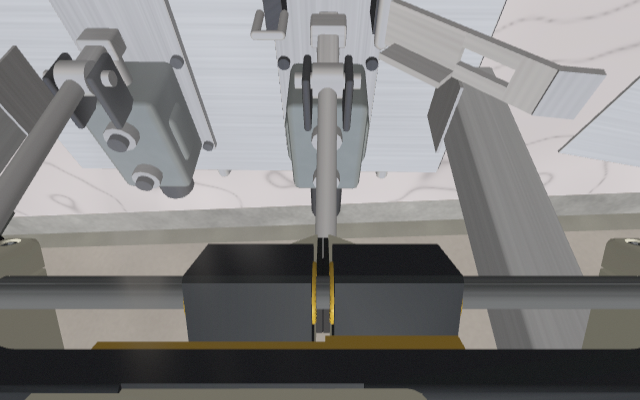

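Request:
{"method": "move_arm", "body": {
  "plan": [0,0,0,0,-0.006,0.008,1,0,0,0,0,-0.02,0.022,1,0,0,0,0,-0.022,0.022,1,0,0,0,0,-0.022,0.022,1,0,0,0,0,0,0,1]
}}

```text
time: 17.27
tcp_pos: [0.5443, 0.1051, 0.2551]
orientation: [[0.095, 0.626, -0.774], [0.995, -0.071, 0.064], [-0.015, -0.776, -0.63]]
wrist_force: [-0.4, -0.1, -0.2]
grip_width: 0.006
```

```bash
python3 - <<'E'
from search import *
where()
a=vision.grab_frame('side')[130:250,225:345]; b=vision.grab_frame('wrist'); t=vision.grab_frame('top')[95:220,215:405]
cv2.imwrite('pics/s21.png',cv2.resize(a,None,fx=5,fy=5,interpolation=cv2.INTER_CUBIC)); cv2.imwrite('pics/w21.png',b);cv2.imwrite('pics/t21.png',cv2.resize(t,None,fx=4,fy=4,interpolation=cv2.INTER_CUBIC))
for t in (0,.2,.25,.3,.35):
    P=SW([-.065+.135*np.sin(t),.08,.127+.135*np.cos(t)]); print(t,(proj('side',[P])[0]-[225,130])*5,proj('wrist',[P])[0])
E
```

```text
t 17.27 tcp [0.5443 0.1051 0.2551] stand [-0.1524  0.0794  0.2551] F [-0.4 -0.1 -0.2] g 0.006
 R [[0.095, 0.626, -0.774], [0.995, -0.071, 0.064], [-0.015, -0.776, -0.63]] beta 50.9
 q [ 0.89  0.05 -1.36  2.29  1.06  0.45  0.14]
0 [245.72151936 288.98300028] [322.9621384  320.34746207]
0.2 [221.36386854 273.35600285] [323.3106517  327.62525039]
0.25 [215.5301246  270.56078317] [323.39298184 328.04351197]
0.3 [209.83025282 268.22064154] [323.47299521 327.97093774]
0.35 [204.27893766 266.33818741] [323.55056038 327.4416121 ]
```

View pics/s21.png

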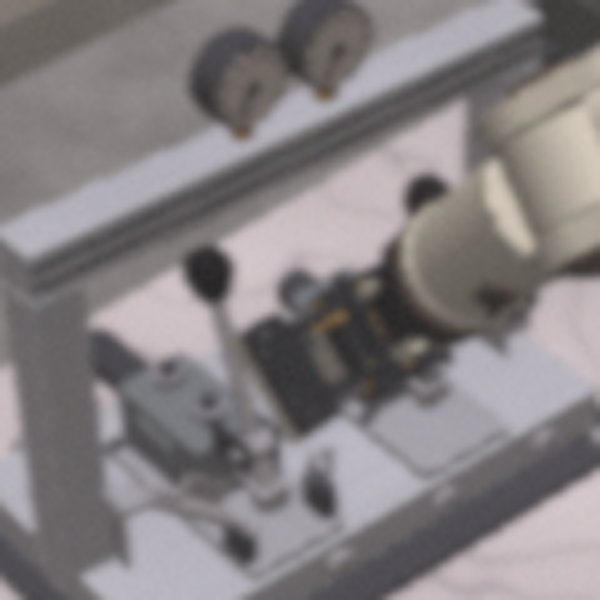

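View pics/w21.png

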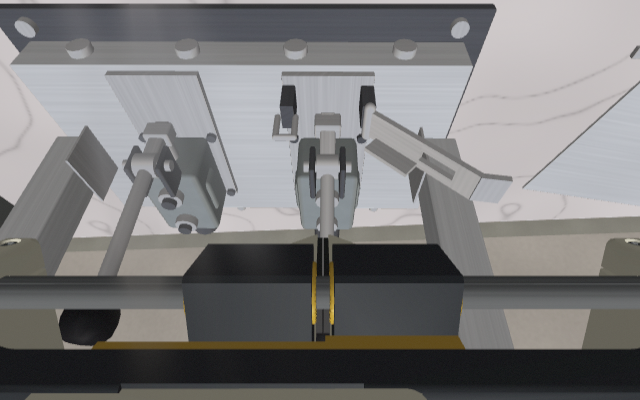

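View pics/t21.png

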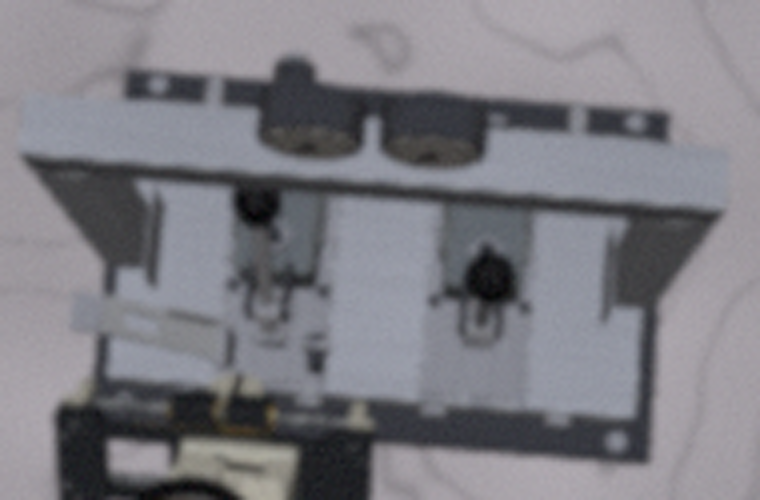

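Request:
{"method": "move_arm", "body": {
  "plan": [0,0,0,0,-0.02,0.01,1,0,0,0,0,-0.02,0.01,1,0,0,0,0,0,0,1,0,0,0,0,0,0,1,0,0,0,0,0,0,1,0,0,0,0,0,0,1]
}}

```text
time: 17.92
tcp_pos: [0.5264, 0.1075, 0.2588]
orientation: [[0.093, 0.605, -0.791], [0.996, -0.059, 0.072], [-0.003, -0.794, -0.608]]
wrist_force: [-0.5, 0.1, 0.0]
grip_width: 0.002
```

```bash
python3 - <<'E'
from search import *
where(); t=vision.grab_frame('top'); a=vision.grab_frame('side'); cv2.imwrite('pics/top22.png',t); cv2.imwrite('pics/side22.png',a)
t0=cv2.imread('pics/top0.png'); t1=cv2.imread('pics/top22.png')
def cen(im,x0,x1,y0,y1):
    g=cv2.cvtColor(im,cv2.COLOR_BGR2GRAY)[y0:y1,x0:x1].astype(float); m=np.clip(70-g,0,None); ys,xs=np.mgrid[y0:y1,x0:x1]; return (m*xs).sum()/m.sum(),(m*ys).sum()/m.sum()
for im in (t0,t1): print('plain',cen(im,328,347,157,174),'float',cen(im,270,288,141,170))
for t in (0,-.05,.05,.1): print(t,proj('top',[SW([-.066+.135*np.sin(t),-.08,.127+.135*np.cos(t)])])[0])
for t in (0,.2,.25,.3,.35): print(t,proj('top',[SW([-.066+.135*np.sin(t),.08,.127+.135*np.cos(t)])])[0])
cv2.imwrite('pics/t22.png',np.hstack([cv2.resize(i[135:190,255:355],None,fx=4,fy=4,interpolation=cv2.INTER_CUBIC) for i in (t0,t1)]))
E
```

```text
t 17.92 tcp [0.5264 0.1075 0.2588] stand [-0.1705  0.0801  0.2588] F [-0.5  0.1  0. ] g 0.002
 R [[0.093, 0.605, -0.791], [0.996, -0.059, 0.072], [-0.003, -0.794, -0.608]] beta 52.6
 q [ 0.85 -0.08 -1.25  2.3   0.71  0.37  0.45]
plain (np.float64(336.75711481844945), np.float64(165.40742558063462)) float (np.float64(277.5740675580577), np.float64(160.08075299085152))
plain (np.float64(336.8525078629366), np.float64(164.70766429399106)) float (np.float64(279.4554414784394), np.float64(147.4195071868583))
0 [337.54617888 164.33959813]
-0.05 [337.36675443 166.83881828]
0.05 [337.71848371 161.87516008]
0.1 [337.88309609 159.45391852]
0 [277.24092687 159.7473919 ]
0.2 [278.26132132 150.20966939]
0.25 [278.5403762  147.97639711]
0.3 [278.82703954 145.81835493]
0.35 [279.12028414 143.74223078]
```

View pics/t22.png

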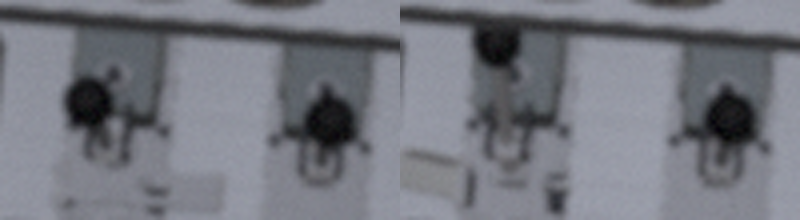

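```bash
python3 - <<'E'
from h import *
print(r.finish_job())
E
```

```text
the job is handed in; nothing more can be done
None
```

The float section is set in float and the job is handed in at about 18 s of the 56 s allowed. I handed it in on my own checks, as no verdict was returned.

- **Hasp:** I hooked the tail from below with the shut fingers, swung it up over the staple and pushed it past upright, after which it fell back by itself. The last pictures show it laid right back to the left.
- **Lever:** The first push, on the rod just below the knob, stalled at about 25 N with the detent not passed. I backed off and pushed on the knob instead, with the gripper leaning back about 40 degrees. The force peaked at about 18.5 N there, then fell to zero as the lever dropped in, and I stopped and backed away.
- **Lever at rest:** With the robot clear, the top and side views put the float lever at about 0.26 to 0.30 rad. It was in the same place in pictures about 0.6 s apart.
- **Other lever:** Its knob shifted about 0.7 pixel in the top view between start and end, about 0.014 rad or just measuring noise. The gripper never came near it.
- **Things on the bench:** I never went near the blank, caliper or padlock, but I did not re-measure them at the end.
- **Robot at hand-in:** It touched nothing, and the wrist force read about 0.5 N.

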